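# Feed the flower press and rest the finished pack

### The job

Lay the new pale-wood flower pack on the press's feed bed, at the end with the brass guides, and push it through the low tunnel, so that it drives the finished blue pack out of the far end and stops centred under the press head, sticking out equally at both ends. Then push the red knob down until the head is firmly on the new pack, and after that lift the finished pack off the bed and lay it centred and lengthwise on the wooden rest rack without dropping it. Leave the flower arrangement, glue bottle and phone where they are.

Things in the scene. Friction and masses are not known exactly. Their poses are not given: they have to be found in the camera images.
- new_pack_center (a point): Centre (half-way up) of the new pack: a rigid flower-press sandwich of two pale-wood boards with card between, purple flowers on top, 60 wide (its x) x 130 long (its y) x 16 mm high, 0.08 to 0.17 kg, loose, starting flat on the table. Either end may go first. z is up.
- finished_pack_center (a point): Centre (half-way up) of the finished pack: same size and build as the new one but blue boards with yellow flowers; loose; it starts inside the tunnel, flat on the bed, roughly centred, an end sticking out about 5 mm on each side.
- press: Bench press, fixed. Origin on the table under the tunnel's middle; y along the bed towards the entry end (robot's left, flared brass guides), z up. Aluminium bed 46 mm wide (x), 420 long (y -210 to +210), top 12 mm above the table, open at the sides outside the tunnel. Green tunnel over y -60 to +60: inside 66 wide, 24 high above the bed; walls 14 thick; roof top 52 mm above the table.
- tunnel_center (a point): Middle of the tunnel at the height of the bed's top; axes as the press. The new pack is to stop with its centre over this point; its tail is then 5 mm outside the entry mouth. Feet beside the tunnel reach x = +-70 mm, 6 mm high.
- entry_mouth (a point): Middle of the entry mouth at the height of the bed's top, 60 mm along the press's y from the tunnel's middle; axes as the press. From here two brass guides, 26 mm high above the table, flare outwards to 37 mm before the mouth, opening from about 66 to 99 mm between them.
- press_head (a joint): Travel of the press head, m: 0 raised (as it starts), 0.012 fully down with nothing under it; it meets a 16 mm pack on the bed at 0.008. No spring: about 4 N moves it down, friction holds it where it is left.
- head_top (a point): Centre of the top of the red knob (44 mm diameter, flat) on the press head, above the middle of the tunnel, 80 mm above the table when raised. It moves with the head. z is up.
- rack_top (a point): The rest rack, fixed: dark base 80 (x) x 150 (y) x 4 mm with two lighter slats across it at y = -45 and +45 (16 mm wide, tops 16 mm above the table). This point is the centre of the rack at the height of the slat tops. A pack lies lengthwise along y across both slats; the 74 mm gap between them is free for fingers.
- arrangement: Bystander: round green base, 130 mm diameter, 40 mm high, dried flowers on top to 57 mm. Origin: centre of the underside.
- glue: Bystander: white standing glue bottle, 44 mm diameter, 130 mm high. Origin: centre of the underside.
- phone: Bystander: black phone lying flat, 74 x 152 x 9 mm. Origin: centre of the underside.
Not all that is in view belongs to the job. Of the things that look like the part that bears finished_pack_center, the smaller one is meant. Of the things that look like the part that bears rack_top, take the one that is nearest to the robot's base at the start.

How it is judged:
By the outcome, as a careful person would: the job done as asked, in the order asked, and still so for the second after the job is handed in, with the robot touching nothing.
It also fails if it takes over 61 s, if anything falls off the work surface, if the arm or the gripper's body presses on something with over 40 N, if the wrist force passes 120 N, or if a joint passes its speed limit or range.

### The arm

A 6-joint arm with a two-finger parallel gripper is mounted at the origin on the work surface. World frame = base frame: x ahead of the robot, y to its left, z up, the work surface at z = 0. Lengths are in m, angles in rad, forces in N, time in s.
With the tool pointing down it reaches from about 0.3 to 0.775 m from the base axis. Payload 14.6 kg.
Tool frame: the origin (TCP) lies at the very end of the fingers, on their centre line; the grasp point (between the pads) lies 19 mm behind it; x points along the fingers, y is the direction in which the jaws open and shut, and the axes are right-handed (so a half turn about x gives the same grasp; the last joint's range is limited). The gripper opens to 94 mm and grips with 3 to 60 N. Pads are 16 mm wide; open, the fingers measure 119 mm over their backs; the gripper's body (75 mm by 177 mm) begins 78 mm behind the grasp point.
Start: joints at [-0.067, 0.3, 1.521, -0, 1.321, -0.067], TCP at [0.55, -0, 0.169] pointing down, gripper open.
Joint ranges: [-3.03, 3.03], [-0.79, 2.21], [0.23, 2.52], [-1.04, 4.18], [0, 3.07], [-2.55, 2.55]. Speed limits (rad/s): [2.22, 2.22, 2.57, 3.14, 3.14, 3.14].

### API

Orientations are given as [roll, pitch, yaw] about the fixed x, y, z axes, in that order (R = Rz(yaw) Ry(pitch) Rx(roll)).
In Python, from station import ctrl, viewer, hand_in gives the robot as it stands. The module is installed in compiled form; this text tells all that it offers.
- The arm moves only by the tool play_rows, never from a script. Its argument "deltas" is a list that holds one entry, the list of rows, each a list of 7 numbers: the shift along the tool's x, y, z in mm, then the turn, a rotation vector about the tool's x, y, z in rad, then the finger opening in mm, from 0 to 94. In form: [[[dx, dy, dz, ax, ay, az, gripper], ...]]. A call has 1 to 10 rows; each row shifts and turns the commanded pose from where the row before left it, along the tool's axes as they then stand; what a row does not reach is not made up. A row lasts 1/10 s, in which the tool goes at most 50 mm and 8.59 degrees, less where a joint would pass 70% of its speed; a pose out of reach is approached as far as the arm can. A call with a gripper value outside its range is refused whole. The fingers move at their own pace and stop on an object; "grip_force" is the grip in N (left out, the last holds). Time passes only in rows, so rows that do not move let the fingers close. It gives the time, the measured TCP pose, the force and the opening at its end, in the units of the state.
- ctrl.get_obs(): the state, without advancing time (a new reading comes with each control period).
- viewer.camera(name): name is "scene" or "side" or "wrist"; returns a dict with "img" (400x640x3 uint8, red, green, blue), "fx", "fy", "cx", "cy" (pixels), "distortion" ([k1, k2, p1, p2, k3] as OpenCV has them; the pictures are not rectified), "rvec" (rotation vector, rad) and "tvec" (3), from world to camera coordinates, as OpenCV has them. Camera axes: x right, y down, z forward; pixel columns grow to the right and rows downward; lengths in m; the calibration is good to about 2 mm. A picture is of the moment at which its call begins. There is no depth.
- hand_in(): hands the job in, once; it reports no verdict.
The state is a dict: "time_s": time; "qpos": joint angles; "joint_vel": joint speeds; "tau": joint torques, N m; "ee_pos": TCP position; "eef_rot": TCP orientation; "force": force on the tool from outside, world axes, zero at the start; "moment": the same for the moment, N m; "grip_width": finger opening in m.
Only numpy, scipy, OpenCV 4.12 (cv2) and the standard library are available. Lean on these libraries where they do the work, as an engineer would, in place of code of your own. Each camera call takes 0.05 s, during which the arm holds its last target.

## Working session

There is one attempt and no reset: what is moved stays moved. The work goes in short steps, Python scripts to look and compute and a tool call to move; the robot and the scene stay as the last step left them, time stands still between calls to the robot, and variables do not carry over. Pictures are saved under pics/ and viewed, and the job is handed in when it is done.

Besides the shell and the picture viewer there is one more tool, called after "Request:" as name(argument=value, ...), one argument or row to a line, values as JSON. play_rows: Moves the arm, as the interface text tells. Its arguments: {"type":"object","properties":{"deltas":{"type":"array","items":{"type":"array","items":{"type":"array","items":{"type":"number"}}}},"grip_force":{"type":"number"}},"required":["deltas"]}

```bash
mkdir -p pics; cat > h.py <<'E'
import numpy as np, cv2, json
from station import ctrl, viewer
def snap(n,f):
    c=viewer.camera(n); cv2.imwrite('pics/'+f,c['img'][:,:,::-1])
    json.dump({k:np.asarray(v).tolist() for k,v in c.items() if k!='img'},open('pics/'+f[:-4]+'.json','w'))
    return c
def load(f): return json.load(open('pics/'+f+'.json'))
def cam(c):
    K=np.array([[c['fx'],0,c['cx']],[0,c['fy'],c['cy']],[0,0,1.]]); R=cv2.Rodrigues(np.array(c['rvec'],float))[0]
    return K,np.array(c['distortion'],float),R,np.array(c['tvec'],float).ravel()
def p2w(c,uv,z):
    K,D,R,t=cam(c); q=cv2.undistortPoints(np.array(uv,float).reshape(-1,1,2),K,D).reshape(-1,2)
    d=np.c_[q,np.ones(len(q))]@R; o=-R.T@t; s=(z-o[2])/d[:,2]
    return o+d*s[:,None]
def w2p(c,P):
    K,D,R,t=cam(c); return cv2.projectPoints(np.array(P,float).reshape(-1,3),np.array(c['rvec'],float),t,K,D)[0].reshape(-1,2)
def crop(f,x0,y0,x1,y1,s,o):
    im=cv2.imread('pics/'+f)[y0:y1,x0:x1]; cv2.imwrite('pics/'+o,cv2.resize(im,None,fx=s,fy=s,interpolation=cv2.INTER_CUBIC))
E
python3 - <<'E'
from h import *
for n in ['scene','side','wrist']: snap(n,n+'0.png')
print(ctrl.get_obs())
E
```

```text
{'time_s': 0.15, 'qpos': array([-6.66093568e-02,  3.00332769e-01,  1.52140939e+00,  9.12220201e-06,
        1.32070820e+00, -6.65865114e-02]), 'joint_vel': array([ 0.00036373, -0.00067948, -0.00226836,  0.00036367, -0.00020964,
        0.00064037]), 'tau': array([-2.50185103e-04, -5.31960297e+01, -3.52822959e+01,  7.07691838e-02,
        2.35654798e-02, -3.66386917e-05]), 'ee_pos': array([5.49778424e-01, 9.41746676e-06, 1.69034861e-01]), 'eef_rot': array([-1.64768492,  1.56993857,  3.06467895]), 'force': array([-0.69626526, -0.3286756 , -0.80041356]), 'moment': array([ 0.04529564, -0.03162389, -0.01152805]), 'grip_width': 0.09395051311032064}
```

View pics/scene0.png

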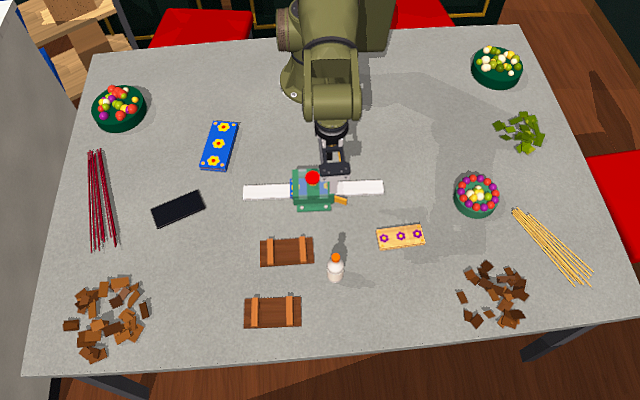

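View pics/side0.png

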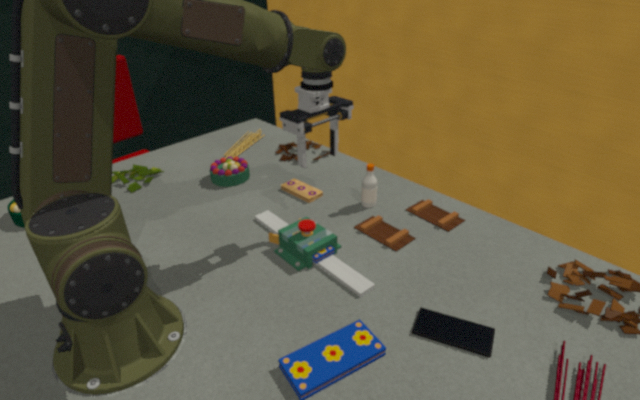

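View pics/wrist0.png

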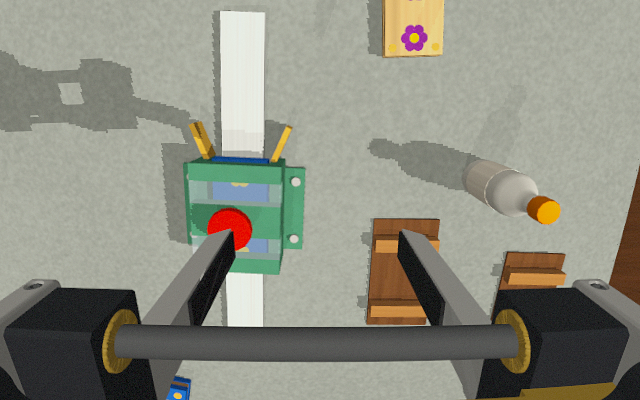

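```bash
python3 - <<'E'
from h import *
crop('scene0.png',230,150,450,290,3.6,'c1.png')
crop('scene0.png',230,215,360,335,5,'c1b.png')
crop('wrist0.png',160,0,460,340,1.75,'c2.png')
E
```

```text
(no output)
```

View pics/c1.png

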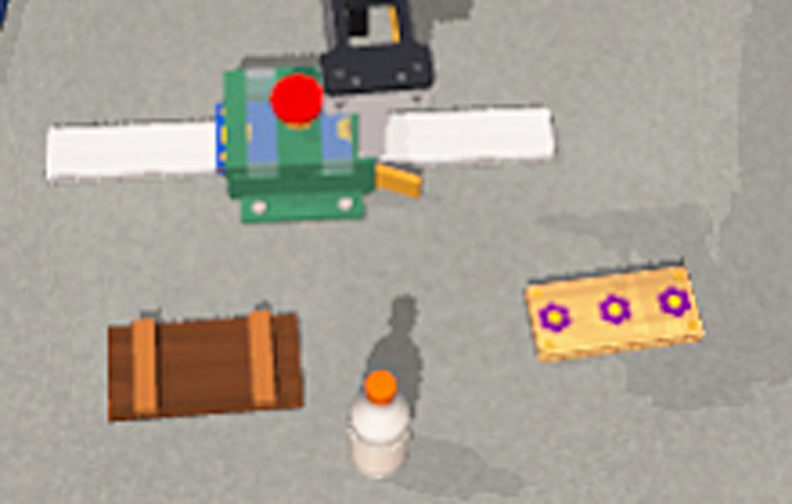

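View pics/c1b.png

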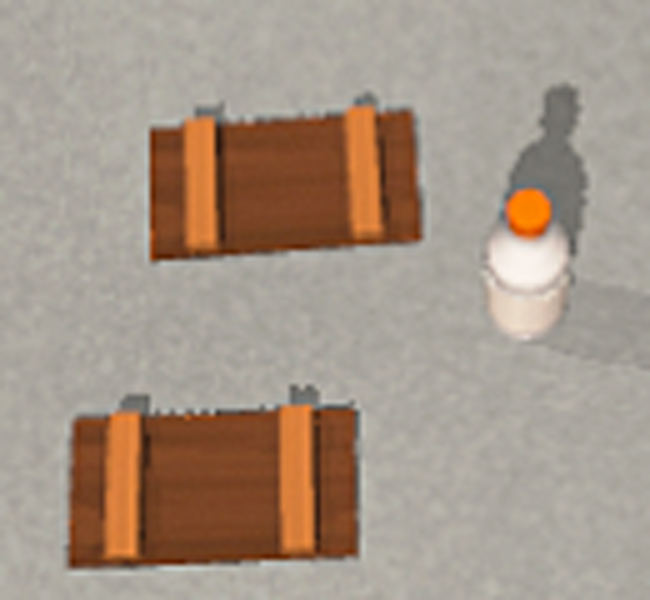

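View pics/c2.png

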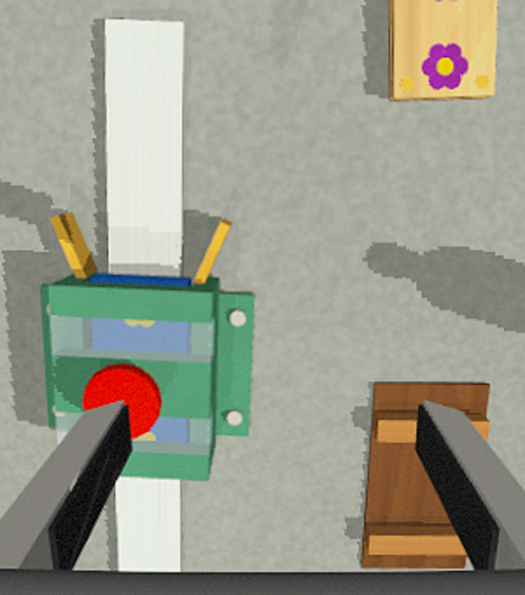

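```bash
python3 - <<'E'
from h import *
np.set_printoptions(precision=4,suppress=True)
s=load('scene0'); w=load('wrist0')
def S(a,z,sc=3.6,o=(230,150),c=s):
    return p2w(c,np.array(a,float)/sc+np.array(o),z)
def rep(n,P): print(n,P[:,:2].tolist() if 0 else P[:,:2].round(4).tolist(),'mean',P.mean(0)[:2],'edges',[round(float(np.linalg.norm(P[i]-P[i-1])),4) for i in range(len(P))])
rep('bed s',S([(47,126),(552,108),(553,160),(47,180)],.012))
rep('pack s',S([(527,286),(685,267),(703,334),(538,357)],.016))
rep('rack s',S([(150,128),(412,110),(422,240),(152,260)],.004,5,(230,215)))
rep('rack2 s',S([(73,418),(355,407),(357,556),(68,568)],.004,5,(230,215)))
W=lambda a,z:S(a,z,1.75,(160,0),w)
rep('bed far w',W([(106,19),(184,21)],.012))
rep('bed edges w',W([(110,275),(184,275),(117,560),(181,560)],.012))
rep('roof w',W([(43,283),(219,279),(208,479),(46,479)],.052))
rep('knob w',W([(83,402),(160,402),(122,364),(122,440)],.080))
rep('rack w',W([(375,382),(489,383),(360,566),(466,568)],.004))
rep('pack w',W([(392,97),(495,97)],.016))
rep('slats w',W([(378,420),(487,420),(370,536),(466,536)],.016))
rep('finpack top entry edge w',W([(92,276),(190,278)],.028))
rep('glue',p2w(s,[(335,280)],0))
K,D,R,t=cam(w); print(-R.T@t,R)
E
```

```text
bed s [[0.4329, -0.2491], [0.4574, 0.1735], [0.508, 0.166], [0.4856, -0.2494]] mean [ 0.471  -0.0397] edges [0.0527, 0.4233, 0.0511, 0.4159]
pack s [[0.6227, 0.126], [0.6189, 0.2534], [0.6779, 0.2556], [0.6839, 0.125]] mean [0.6508 0.19  ] edges [0.0612, 0.1275, 0.0591, 0.1308]
rack s [[0.6191, -0.2038], [0.6223, -0.0556], [0.7018, -0.0569], [0.6993, -0.205]] mean [ 0.6606 -0.1303] edges [0.0802, 0.1482, 0.0794, 0.1481]
rack2 s [[0.7854, -0.2496], [0.7932, -0.1004], [0.8729, -0.1053], [0.8656, -0.2536]] mean [ 0.8293 -0.1772] edges [0.0803, 0.1494, 0.0798, 0.1484]
bed far w [[0.454, 0.1662], [0.4991, 0.1644]] mean [0.4766 0.1653] edges [0.0451, 0.0451]
bed edges w [[0.4468, 0.0167], [0.494, 0.0166], [0.4347, -0.1959], [0.4824, -0.1952]] mean [ 0.4645 -0.0894] edges [0.2149, 0.0471, 0.2206, 0.0477]
roof w [[0.4189, 0.0193], [0.5198, 0.0213], [0.5096, -0.1051], [0.4067, -0.1062]] mean [ 0.4638 -0.0427] edges [0.126, 0.1009, 0.1268, 0.1029]
knob w [[0.4453, -0.0422], [0.4882, -0.042], [0.4687, -0.02], [0.4653, -0.0651]] mean [ 0.4669 -0.0423] edges [0.0304, 0.0429, 0.0294, 0.0452]
rack w [[0.6195, -0.0581], [0.6981, -0.059], [0.6161, -0.2063], [0.6974, -0.2093]] mean [ 0.6578 -0.1332] edges [0.1701, 0.0786, 0.1686, 0.0814]
pack w [[0.6195, 0.1224], [0.6803, 0.1234]] mean [0.6499 0.1229] edges [0.0608, 0.0608]
slats w [[0.6208, -0.0809], [0.695, -0.0812], [0.62, -0.1716], [0.6898, -0.1724]] mean [ 0.6564 -0.1265] edges [0.1147, 0.0742, 0.1174, 0.0698]
finpack top entry edge w [[0.4402, 0.019], [0.5, 0.0175]] mean [0.4701 0.0183] edges [0.0598, 0.0598]
glue [[0.7549, -0.0058]] mean [ 0.7549 -0.0058] edges [0.0]
[0.5506 0.0817 0.3842] [[ 1.      0.0002 -0.0014]
 [ 0.0006 -0.9601  0.2796]
 [-0.0013 -0.2796 -0.9601]]
```

```bash
cat >> h.py <<'E'
from scipy.spatial.transform import Rotation as Ro
def go(target,yaw,obs=None):
    """yaw: jaw line yaw relative to world x axis (mod pi)"""
    o=obs or ctrl.get_obs(); R=Ro.from_euler('xyz',o['eef_rot']).as_matrix()
    d=R.T@(np.array(target)-o['ee_pos'])*1000
    y=np.array([np.cos(yaw),np.sin(yaw),0]); 
    if y@R[:,1]<0:y=-y
    x=np.array([0,0,-1.]); Rt=np.c_[x,y,np.cross(x,y)]
    rv=Ro.from_matrix(R.T@Rt).as_rotvec()
    print('t',round(o['time_s'],2),'pos',o['ee_pos'].round(4),'F',o['force'].round(1),'g',round(o['grip_width'],4),'| tool delta mm',d.round(1),'rot',rv.round(4)); return d,rv
E
python3 - <<'E'
from h import *
o=ctrl.get_obs(); print(Ro.from_euler('xyz',o['eef_rot']).as_matrix().round(4))
s=load('scene0'); print(p2w(s,[(477,210),(453,193),(500,193),(178,208)],0).round(3))
go([.65,.19,.10],.04)
E
```

```text
[[-9.e-04  1.e+00 -0.e+00]
 [ 1.e-04 -0.e+00 -1.e+00]
 [-1.e+00 -9.e-04 -1.e-04]]
[[ 0.582  0.437  0.   ]
 [ 0.517  0.379  0.   ]
 [ 0.531  0.524  0.   ]
 [ 0.487 -0.446  0.   ]]
t 0.15 pos [0.5498 0.     0.169 ] F [-0.7 -0.3 -0.8] g 0.094 | tool delta mm [  69.   100.3 -190. ] rot [-0.04   -0.0001  0.0009]
```

Request:
play_rows(
  deltas=[
    [[0,20,-30,-0.008,0,0,94],[0,20,-30,-0.008,0,0,94],[0,20,-30,-0.008,0,0,94],[0,20,-30,-0.008,0,0,94],[0,20,-30,-0.008,0,0,94],[0,0,0,0,0,0,94]],
  ],
)

```text
time_s: 0.75
ee_pos: [0.6482, 0.1549, 0.168]
eef_rot: [-1.777, 1.569, 2.979]
force: [-0.1, -0.4, -0.3]
grip_width: 0.0942
```

```bash
python3 - <<'E'
from h import *
snap('wrist','wrist1.png'); go([.65,.19,.10],.04); crop('wrist1.png',0,0,640,400,1.25,'w1.png')
E
```

```text
t 0.8 pos [0.6476 0.153  0.1682] F [-0.8 -0.6 -0.1] g 0.0943 | tool delta mm [ 68.2   4.1 -36.8] rot [0.0022 0.0002 0.0015]
```

View pics/w1.png

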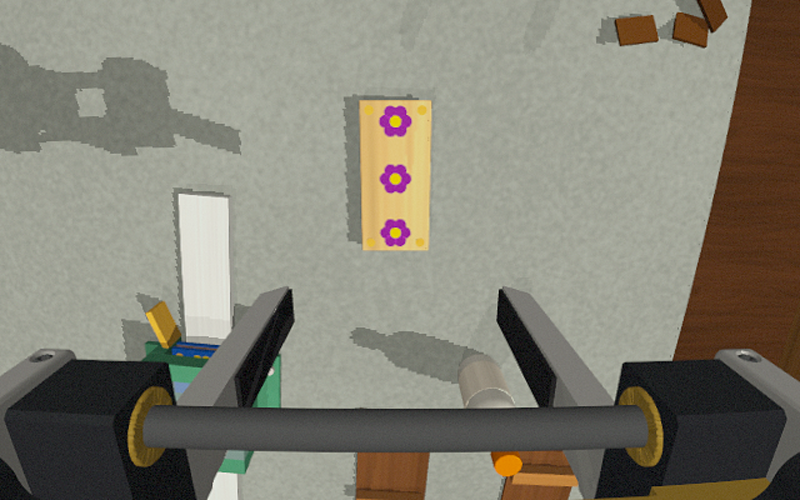

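```bash
python3 - <<'E'
from h import *
crop('wrist1.png',270,70,370,210,5,'w1a.png')
crop('wrist1.png',100,140,260,290,4,'w1b.png')
E
```

```text
(no output)
```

View pics/w1a.png

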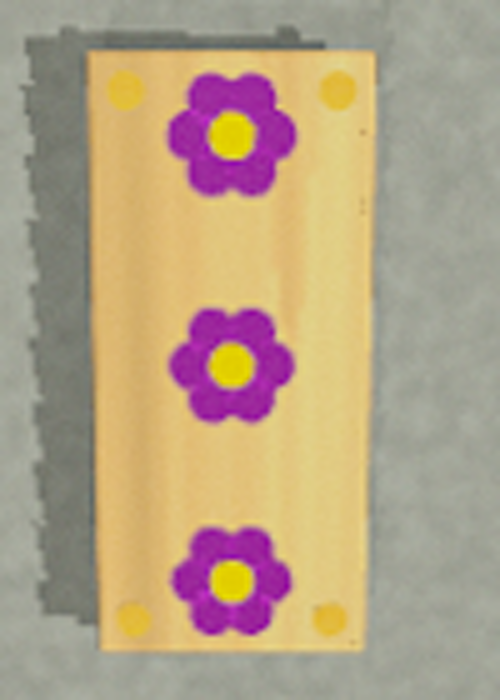

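View pics/w1b.png

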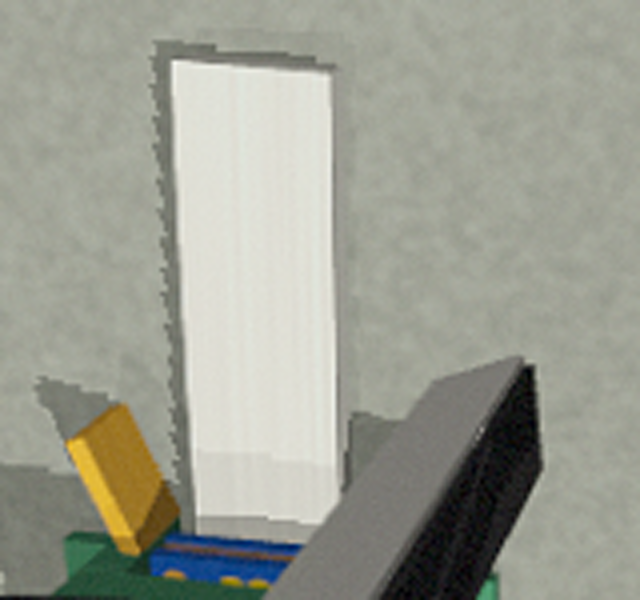

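```bash
python3 - <<'E'
from h import *
w=load('wrist1')
P=p2w(w,np.array([(87,52),(376,52),(364,650),(101,650)])/5+[270,70],.016)
print(P[:,:2].round(4).tolist(),P.mean(0).round(4))
a=(P[0]+P[1]-P[2]-P[3])/2; print('yaw',-np.arctan2(a[0],a[1]),np.linalg.norm(a))
Q=p2w(w,np.array([(172,60),(333,72),(193,500),(337,500)])/4+[100,140],.012)
print(Q[:,:2].round(4).tolist()); a=(Q[0]+Q[1]-Q[2]-Q[3])/2; print('bedyaw',-np.arctan2(a[0],a[1]))
go([P.mean(0)[0],P.mean(0)[1],.006],-np.arctan2((P[0]+P[1]-P[2]-P[3])[0],(P[0]+P[1]-P[2]-P[3])[1]))
E
```

```text
[[0.6149, 0.251], [0.6744, 0.2536], [0.6802, 0.1248], [0.6209, 0.1222]] [0.6476 0.1879 0.016 ]
yaw 0.04550394383368968 0.1289641123149675
[[0.4541, 0.1663], [0.5001, 0.1646], [0.4465, 0.029], [0.4922, 0.0317]]
bedyaw -0.05737491401646762
t 0.8 pos [0.6476 0.153  0.1682] F [-0.8 -0.6 -0.1] g 0.0943 | tool delta mm [162.2   1.7 -34.9] rot [-0.0033  0.0002  0.0015]
```

Request:
play_rows(
  deltas=[
    [[30,1,-18,0,0,0,94],[40,1,-17,-0.002,0,0,94],[40,0,0,0,0,0,94],[35,0,0,0,0,0,94],[18,0,0,0,0,0,94],[0,0,0,0,0,0,94],[0,0,0,0,0,0,50],[0,0,0,0,0,0,50],[0,0,0,0,0,0,50],[0,0,0,0,0,0,50]],
  ],
  grip_force=20,
)

```text
time_s: 1.8
ee_pos: [0.6486, 0.1866, 0.0075]
eef_rot: [1.729, 1.569, 0.2]
force: [0.4, -0.9, 0.8]
grip_width: 0.065
```

```bash
python3 - <<'E'
from h import *
C=np.array([.4658,-.0435]);yw=-.055
def pr(x,y): return C+np.array([np.cos(yw),np.sin(yw)])*x+np.array([-np.sin(yw),np.cos(yw)])*y
p=pr(0,150);print(p); go([p[0],p[1],.08],yw)
E
```

```text
[  8.71164125 149.72968219]
t 1.8 pos [0.6486 0.1866 0.0075] F [ 0.4 -0.9  0.8] g 0.065 | tool delta mm [-1.980000e+01  1.432850e+04 -1.490733e+05] rot [ 0.097  -0.0003 -0.0014]
```

Request:
play_rows(
  deltas=[
    [[0,0,0,0,0,0,50],[0,0,0,0,0,0,50],[0,0,0,0,0,0,50],[-15,0,0,0,0,0,50],[-25,0,0,0,0,0,50],[-30,0,0,0,0,0,50],[0,0,0,0,0,0,50]],
  ],
)

```text
time_s: 2.5
ee_pos: [0.6503, 0.1872, 0.0823]
eef_rot: [1.756, 1.563, 0.227]
force: [0.2, -0.1, 0.5]
grip_width: 0.0501
```

```bash
cat >> h.py <<'E'
C=np.array([.4658,-.0435]);yw=-.055
def pr(x,y): return C+(np.array([np.cos(yw),np.sin(yw)])*x+np.array([-np.sin(yw),np.cos(yw)])*y)/1000
def inpr(p): d=(np.array(p[:2])-C)*1000; return np.array([np.cos(yw)*d[0]+np.sin(yw)*d[1],-np.sin(yw)*d[0]+np.cos(yw)*d[1]])
E
python3 - <<'E'
from h import *
snap('wrist','wrist2.png')
p=pr(0,150);print(p); go([p[0],p[1],.08],yw)
crop('wrist2.png',0,0,640,400,1.25,'w2.png')
E
```

```text
[0.47404584 0.10627318]
t 2.55 pos [0.6494 0.187  0.0797] F [ 0.6  0.1 -0.6] g 0.0501 | tool delta mm [  -1.2 -178.5   73.2] rot [ 0.0971 -0.0011 -0.0045]
```

View pics/w2.png

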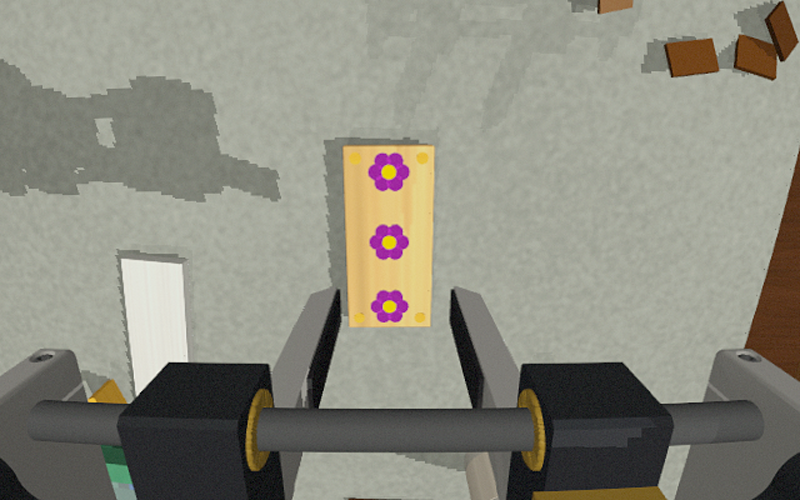

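```bash
python3 - <<'E'
from h import *
w=load('wrist2')
for z in (.016,):
    P=p2w(w,np.array([(343,146),(435,146),(431,326),(348,326)])/1.25,z)
    print(P[:,:2].round(4).tolist(),P.mean(0).round(4), np.linalg.norm(P[0]-P[1]),np.linalg.norm(P[1]-P[2]))
K,D,R,t=cam(w); print(-R.T@t)
print(w2p(w,[[.6494,.187,.0797]])*1.25)
snap('side','side2.png');crop('side2.png',200,60,440,260,3.3,'s2.png');print(ctrl.get_obs()['eef_rot'])
E
```

```text
[[0.615, 0.2513], [0.6747, 0.2538], [0.6805, 0.1251], [0.6198, 0.1227]] [0.6475 0.1883 0.016 ] 0.0596775183778835 0.1288357800807507
[0.64595822 0.26844786 0.29770714]
[[392.010569   275.77207942]]
[1.75640775 1.56915688 0.22757533]
```

View pics/s2.png

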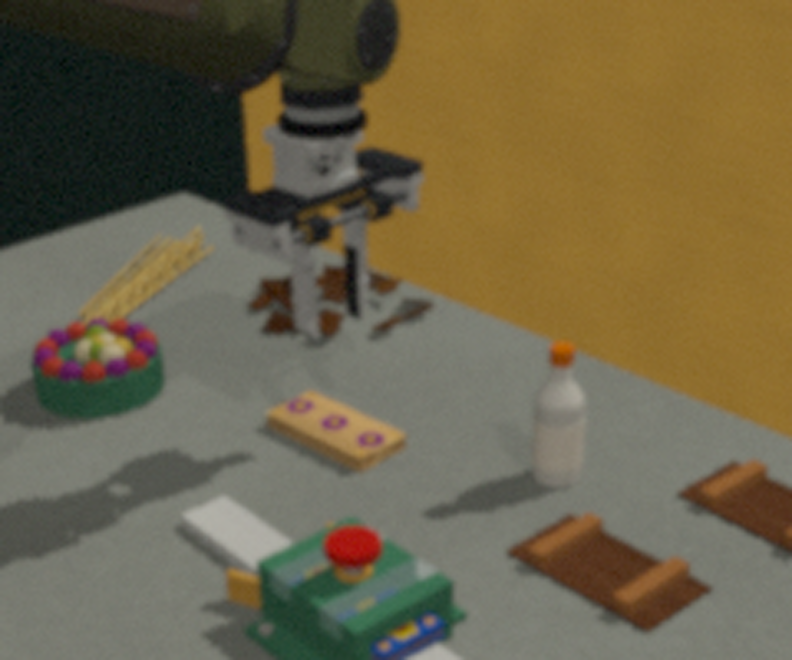

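Request:
play_rows(
  deltas=[
    [[0,-2,-1,0,0,0.0,94],[0,0,0,0,0,0,94],[0,0,0,0,0,0,94],[20,0,0,0,0,0,94],[30,0,0,0,0,0,94],[24,0,0,0,0,0,94],[0,0,0,0,0,0,94],[0,0,0,0,0,0,94]],
  ],
)

```text
time_s: 3.4
ee_pos: [0.6462, 0.1875, 0.0028]
eef_rot: [-1.426, 1.57, -2.954]
force: [0.0, 0.3, 0.6]
grip_width: 0.094
```

Request:
play_rows(
  deltas=[
    [[0,0,0,0,0,0,50],[0,0,0,0,0,0,50],[0,0,0,0,0,0,50],[0,0,0,0,0,0,50],[0,0,0,0,0,0,50],[0,0,0,0,0,0,50]],
  ],
  grip_force=30,
)

```text
time_s: 4.0
ee_pos: [0.6462, 0.1875, 0.0026]
eef_rot: [2.065, 1.571, 0.536]
force: [-0.7, 0.8, 0.2]
grip_width: 0.0511
```

```bash
python3 - <<'E'
from h import *
go([.6475,.188,.006],.0455)
snap('wrist','wrist3.png');crop('wrist3.png',0,0,640,400,1.25,'w3.png')
E
```

```text
t 4.0 pos [0.6462 0.1875 0.0026] F [-0.7  0.8  0.2] g 0.0511 | tool delta mm [-3.4  1.4 -0.4] rot [-0.0035 -0.0001 -0.0001]
```

View pics/w3.png

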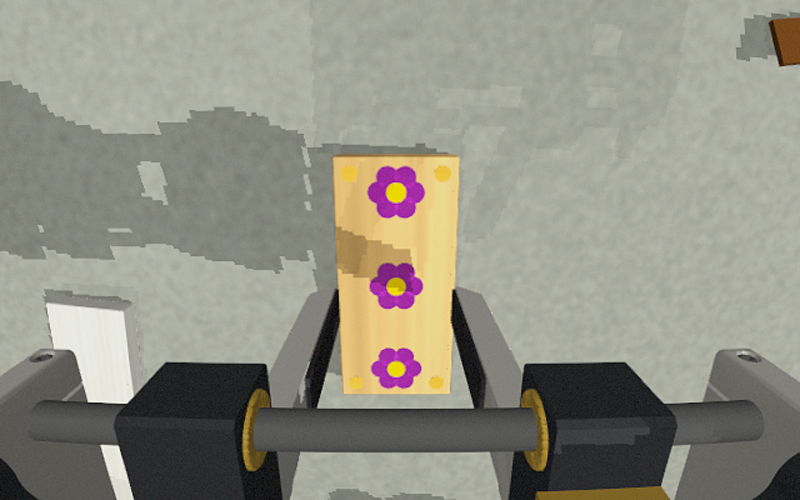

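Request:
play_rows(
  deltas=[
    [[0,0,0,0,0,0,20],[0,0,0,0,0,0,20],[0,0,0,0,0,0,20],[0,0,0,0,0,0,20]],
  ],
)

```text
time_s: 4.45
ee_pos: [0.6461, 0.1875, 0.0024]
eef_rot: [-0.974, 1.571, -2.503]
force: [-0.7, 0.9, -1.1]
grip_width: 0.022
```

```bash
python3 - <<'E'
from h import *
go([.6475,.188,.006],.0455)
snap('wrist','wrist4.png');crop('wrist4.png',200,180,440,360,3,'w4.png')
E
```

```text
t 4.45 pos [0.6461 0.1875 0.0024] F [-0.7  0.9 -1.1] g 0.022 | tool delta mm [-3.6  1.4 -0.4] rot [-0.0035  0.0001  0.0001]
```

View pics/w4.png

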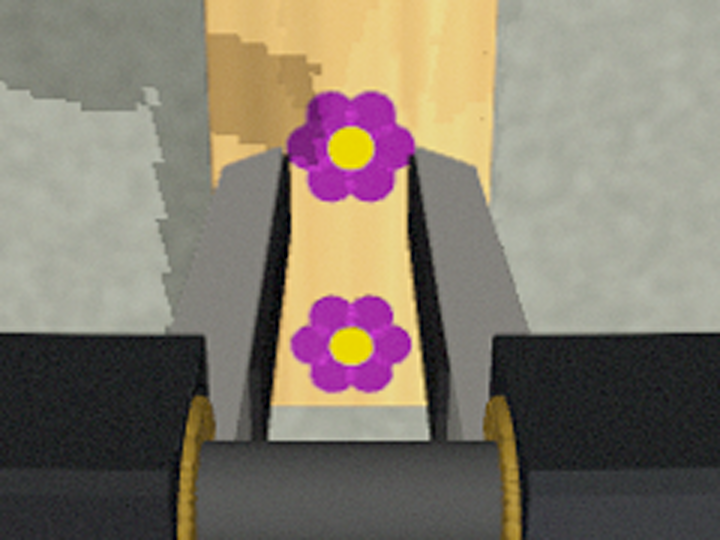

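```bash
python3 - <<'E'
from h import *
w=load('wrist4'); K,D,R,t=cam(w); print(K[0,0],-R.T@t, D)
A=p2w(w,np.array([(288,155),(413,155)])/3+[200,180],.016);print(A, np.linalg.norm(A[0]-A[1]))
for z in (.0024,.016,.02,.025,.03,.04):
    A=p2w(w,np.array([(288,155),(413,155)])/3+[200,180],z);print(z,A[:,:2].round(4).tolist(), np.linalg.norm(A[0]-A[1]).round(4))
A=p2w(w,np.array([(288,155),(413,155)])/3+[200,180],.016)
w0=load('wrist1')
for z in (.16,.168,.178,.188,.198):
    A=p2w(w0,np.array([(291,290),(499,290)])/1.25,z);print(z,A[:,:2].round(4).tolist(), np.linalg.norm(A[0]-A[1]).round(4))
for n in('scene','side'): snap(n,n+'4.png'); 
crop('side4.png',240,80,380,220,4.2,'s4.png')
crop('scene4.png',340,170,460,270,6,'sc4.png')
E
```

```text
340.6126296123522 [0.64336664 0.26919437 0.21771162] [-0.06903385  0.          0.          0.          0.        ]
[[0.63411207 0.18545225 0.016     ]
 [0.66065627 0.18657599 0.016     ]] 0.02656797657075929
0.0024 [[0.6335, 0.1798], [0.6618, 0.181]] 0.0284
0.016 [[0.6341, 0.1855], [0.6607, 0.1866]] 0.0266
0.02 [[0.6343, 0.1871], [0.6603, 0.1882]] 0.026
0.025 [[0.6345, 0.1892], [0.6599, 0.1903]] 0.0254
0.03 [[0.6348, 0.1913], [0.6595, 0.1923]] 0.0247
0.04 [[0.6352, 0.1954], [0.6586, 0.1964]] 0.0234
0.16 [[0.5903, 0.1414], [0.7082, 0.1466]] 0.118
0.168 [[0.5923, 0.1448], [0.7059, 0.1499]] 0.1137
0.178 [[0.5948, 0.1491], [0.7031, 0.1539]] 0.1085
0.188 [[0.5973, 0.1534], [0.7003, 0.1579]] 0.1032
0.198 [[0.5997, 0.1576], [0.6975, 0.1619]] 0.0979
```

View pics/s4.png

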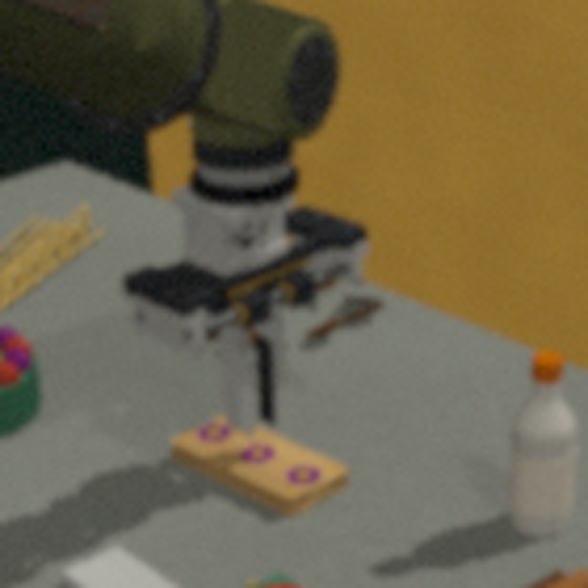

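View pics/sc4.png

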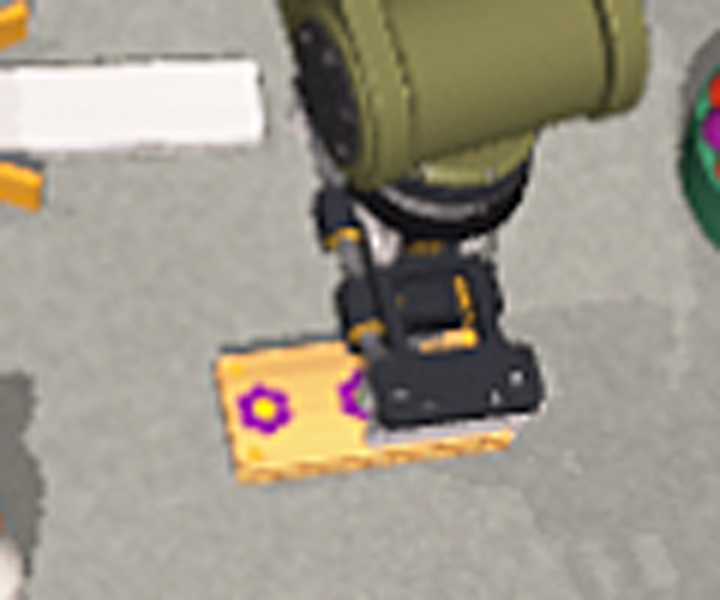

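```bash
python3 - <<'E'
from h import *
s=load('side4')
for z in (0,.016,.02,.03,.035,.04):
    q=w2p(s,[[.6461-.011,.1875,z],[.6461+.011,.1875,z]]); print(z,((q-[240,80])*4.2).round(0).tolist())
o=ctrl.get_obs(); print(o['qpos'])
E
```

```text
0 [[244.0, 474.0], [266.0, 463.0]]
0.016 [[243.0, 455.0], [265.0, 445.0]]
0.02 [[243.0, 450.0], [265.0, 440.0]]
0.03 [[242.0, 439.0], [264.0, 428.0]]
0.035 [[242.0, 433.0], [264.0, 422.0]]
0.04 [[241.0, 427.0], [264.0, 416.0]]
[ 2.28042982e-01  7.33808928e-01  1.27588119e+00 -4.90565225e-06
  1.13200800e+00  1.86064058e-01]
```

```bash
python3 - <<'E'
from h import *
s=load('side0')
for x in (.55-.047-.012,.55+.047,.55-.0885,.55+.0885):
    print(x,[ (z,w2p(s,[[x,0,z]])[0].round(0).tolist()) for z in (.169,.2,.247,.266,.28,.3)])
crop('side0.png',260,60,380,180,5,'s0.png')
E
```

```text
0.491 [(0.169, [301.0, 181.0]), (0.2, [300.0, 170.0]), (0.247, [299.0, 152.0]), (0.266, [299.0, 144.0]), (0.28, [298.0, 139.0]), (0.3, [298.0, 131.0])]
0.5970000000000001 [(0.169, [331.0, 167.0]), (0.2, [331.0, 156.0]), (0.247, [331.0, 139.0]), (0.266, [331.0, 132.0]), (0.28, [331.0, 127.0]), (0.3, [331.0, 119.0])]
0.4615 [(0.169, [291.0, 185.0]), (0.2, [291.0, 174.0]), (0.247, [289.0, 156.0]), (0.266, [289.0, 148.0]), (0.28, [289.0, 142.0]), (0.3, [288.0, 134.0])]
0.6385000000000001 [(0.169, [343.0, 162.0]), (0.2, [343.0, 151.0]), (0.247, [343.0, 134.0]), (0.266, [343.0, 127.0]), (0.28, [343.0, 122.0]), (0.3, [343.0, 115.0])]
```

View pics/s0.png

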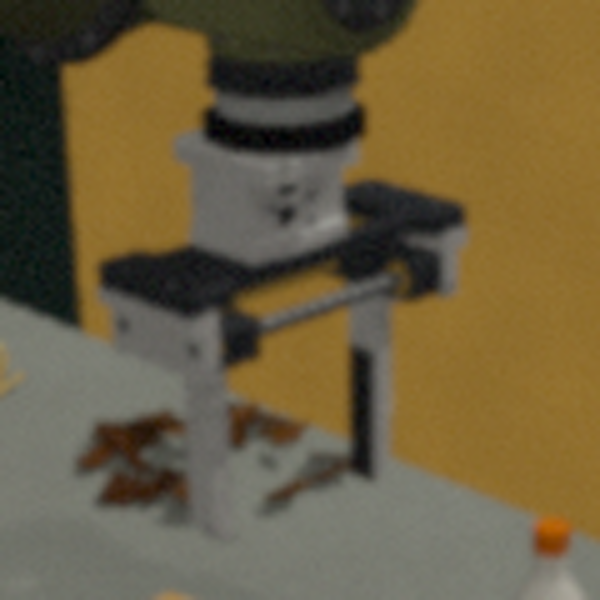

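Request:
play_rows(
  deltas=[
    [[0,1,0,0,0,0,94],[0,0,0,0,0,0,94],[0,0,0,0,0,0,94],[0,0,0,0,0,0,94],[0,0,0,0,0,0,94],[6,0,0,0,0,0,94],[8,0,0,0,0,0,94],[8,0,0,0,0,0,94],[0,0,0,0,0,0,94],[0,0,0,0,0,0,94]],
  ],
)

```text
time_s: 5.6
ee_pos: [0.647, 0.1876, -0.0199]
eef_rot: [-1.404, 1.57, -2.932]
force: [-0.5, -0.3, -0.0]
grip_width: 0.0938
```

```bash
python3 - <<'E'
from h import *
go([.6475,.188,-.030],.0455)
snap('side','side5.png');crop('side5.png',240,80,380,220,4.2,'s5.png')
snap('wrist','wrist5.png');crop('wrist5.png',0,0,640,400,1.25,'w5.png')
E
```

```text
t 5.6 pos [ 0.647   0.1876 -0.0199] F [-0.5 -0.3 -0. ] g 0.0938 | tool delta mm [10.1  0.6 -0.4] rot [-0.0035  0.0001  0.0006]
```

View pics/s5.png

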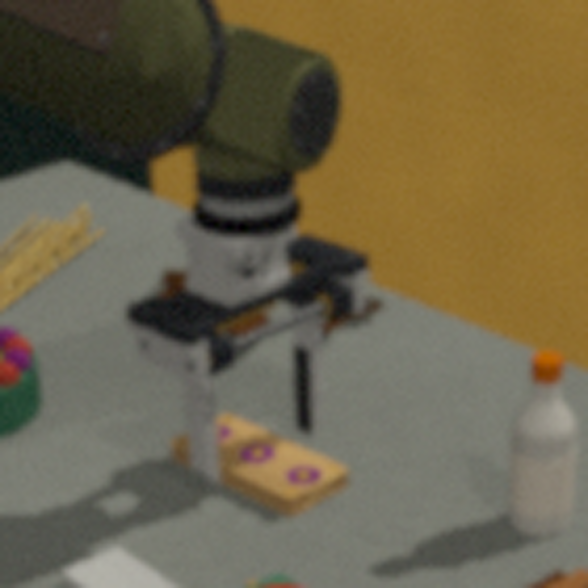

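View pics/w5.png

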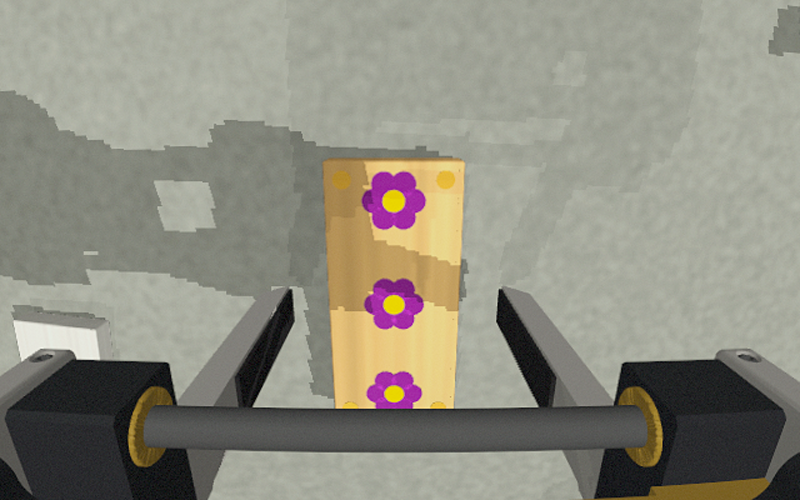

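Request:
play_rows(
  deltas=[
    [[4,0,0,0,0,0,94],[3,0,0,0,0,0,94],[0,0,0,0,0,0,94]],
  ],
)

```text
time_s: 6.0
ee_pos: [0.6468, 0.1875, -0.0272]
eef_rot: [-1.378, 1.57, -2.907]
force: [0.6, 0.2, 0.9]
grip_width: 0.094
```

Request:
play_rows(
  deltas=[
    [[3,0,0,0,0,0,94],[0,0,0,0,0,0,94]],
  ],
)

```text
time_s: 6.2
ee_pos: [0.6469, 0.1875, -0.03]
eef_rot: [-1.43, 1.57, -2.959]
force: [-0.2, 0.2, 0.1]
grip_width: 0.0936
```

Request:
play_rows(
  deltas=[
    [[2,0,0,0,0,0,94],[0,0,0,0,0,0,94]],
  ],
)

```text
time_s: 6.4
ee_pos: [0.647, 0.1875, -0.0318]
eef_rot: [-1.374, 1.571, -2.903]
force: [0.4, 0.5, -0.2]
grip_width: 0.0939
```

Request:
play_rows(
  deltas=[
    [[1.5,0,0,0,0,0,94],[0,0,0,0,0,0,94]],
  ],
)

```text
time_s: 6.6
ee_pos: [0.647, 0.1876, -0.0332]
eef_rot: [-1.352, 1.571, -2.88]
force: [-0.2, -0.9, -0.5]
grip_width: 0.0941
```

Request:
play_rows(
  deltas=[
    [[1.5,0,0,0,0,0,94],[0,0,0,0,0,0,94]],
  ],
)

```text
time_s: 6.8
ee_pos: [0.647, 0.1876, -0.0348]
eef_rot: [-1.592, 1.571, -3.121]
force: [0.6, -1.0, 0.5]
grip_width: 0.0943
```

Request:
play_rows(
  deltas=[
    [[0,0,0,0,0,0,45],[0,0,0,0,0,0,45],[0,0,0,0,0,0,45],[0,0,0,0,0,0,45],[0,0,0,0,0,0,45],[0,0,0,0,0,0,45],[0,0,0,0,0,0,45]],
  ],
  grip_force=20,
)

```text
time_s: 7.5
ee_pos: [0.6471, 0.1876, -0.0346]
eef_rot: [-0.559, 1.571, -2.088]
force: [0.1, -0.2, -0.0]
grip_width: 0.0599
```

```bash
python3 - <<'E'
from h import *
snap('side','side6.png');crop('side6.png',240,80,380,220,4.2,'s6.png')
p=pr(0,148); go([p[0],p[1],.04],yw)
E
```

```text
t 7.55 pos [ 0.6471  0.1876 -0.0345] F [-0.7  0.1  0.2] g 0.0595 | tool delta mm [ -74.5 -176.6   75.9] rot [ 0.097  0.    -0.   ]
```

View pics/s6.png

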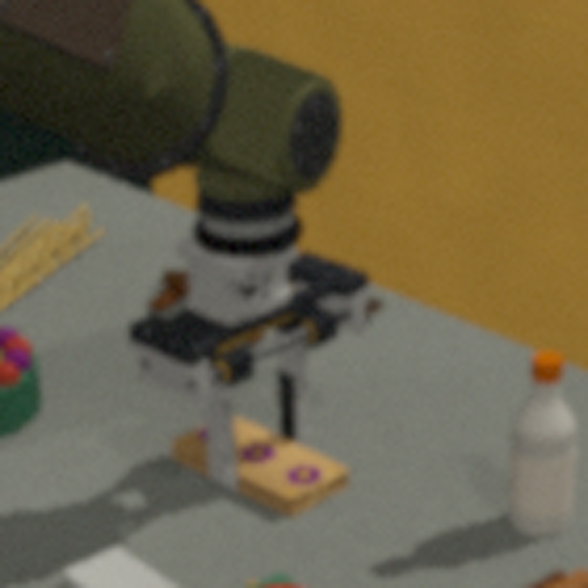

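Request:
play_rows(
  deltas=[
    [[-10,0,0,0,0,0,45],[-25,0,0,0,0,0,45],[-30,-10,4,0.005,0,0,45],[0,-35,15,0.02,0,0,45],[0,-40,17,0.022,0,0,45],[0,-40,17,0.022,0,0,45],[0,-35,15,0.02,0,0,45],[0,-16,7,0.008,0,0,45],[0,0,0,0,0,0,45],[0,0,0,0,0,0,45]],
  ],
)

```text
time_s: 8.55
ee_pos: [0.4723, 0.1123, 0.0313]
eef_rot: [1.797, 1.569, 0.172]
force: [0.2, 0.5, -1.5]
grip_width: 0.0598
```

```bash
python3 - <<'E'
from h import *
p=pr(0,148); o=ctrl.get_obs(); go([p[0],p[1],-.018],yw); print(inpr(o['ee_pos']))
snap('wrist','wrist7.png');crop('wrist7.png',0,0,640,400,1.25,'w7.png')
E
```

```text
t 8.55 pos [0.4723 0.1123 0.0313] F [ 0.2  0.5 -1.5] g 0.0598 | tool delta mm [49.3  2.   7.9] rot [ 0.0001 -0.0004 -0.0016]
[ -2.05411962 155.91520504]
```

View pics/w7.png

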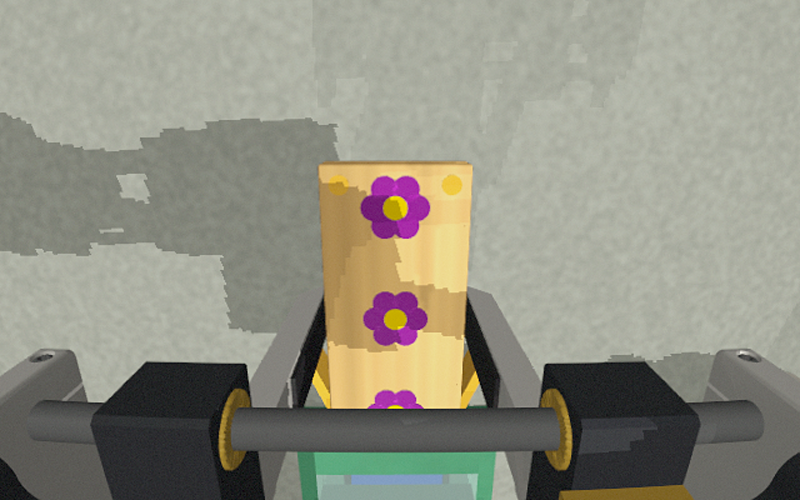

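Request:
play_rows(
  deltas=[
    [[15,2,4,0,0,0,45],[20,0,4,0,0,0,45],[14,0,0,0,0,0,45],[0,0,0,0,0,0,45],[2,0,0,0,0,0,45],[0,0,0,0,0,0,45]],
  ],
)

```text
time_s: 9.2
ee_pos: [0.4736, 0.1042, -0.0201]
eef_rot: [1.785, 1.57, 0.16]
force: [0.0, 0.6, -0.6]
grip_width: 0.0599
```

Request:
play_rows(
  deltas=[
    [[2,0,0,0,0,0,45],[0,0,0,0,0,0,45]],
  ],
)

```text
time_s: 9.4
ee_pos: [0.4732, 0.1041, -0.0223]
eef_rot: [1.774, 1.57, 0.149]
force: [-0.1, -0.7, -1.7]
grip_width: 0.0601
```

Request:
play_rows(
  deltas=[
    [[0.5,0,0,0,0,0,45],[0,0,0,0,0,0,94],[0,0,0,0,0,0,94],[0,0,0,0,0,0,94],[-20,0,0,0,0,0,94],[-30,0,0,0,0,0,25],[0,0,-25,0,0,0,25],[0,0,-40,0,0,0,25],[0,0,-35,0,0,0,25],[0,0,0,0,0,0,25]],
  ],
)

```text
time_s: 10.4
ee_pos: [0.4784, 0.2069, 0.027]
eef_rot: [2.398, 1.57, 0.775]
force: [-0.2, -0.2, -0.6]
grip_width: 0.0552
```

```bash
python3 - <<'E'
from h import *
p=pr(0,235); o=ctrl.get_obs(); go([p[0],p[1],-.018],yw); print(inpr(o['ee_pos']))
snap('wrist','wrist8.png');crop('wrist8.png',0,0,640,400,1.25,'w8.png')
snap('scene','scene8.png');crop('scene8.png',230,140,430,260,4,'sc8.png')
E
```

```text
t 10.4 pos [0.4784 0.2069 0.027 ] F [-0.2 -0.2 -0.6] g 0.0552 | tool delta mm [45.   1.1 15.8] rot [ 0.003  -0.0006 -0.0006]
[ -1.17753308 250.72984732]
```

View pics/w8.png

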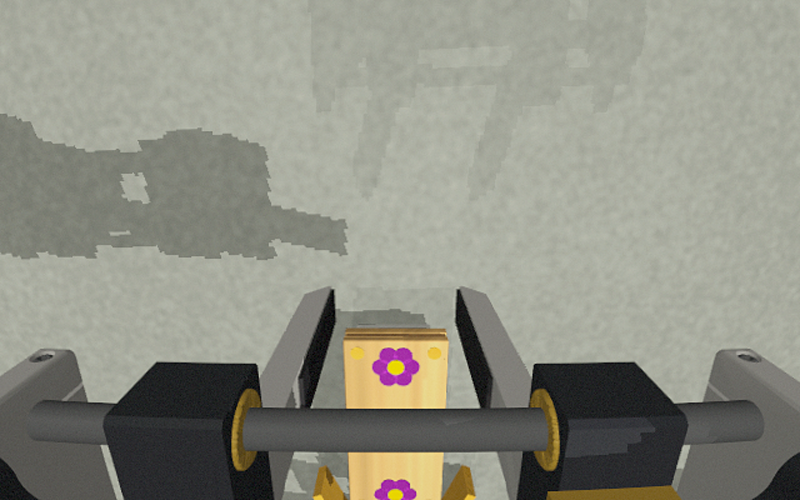

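View pics/sc8.png

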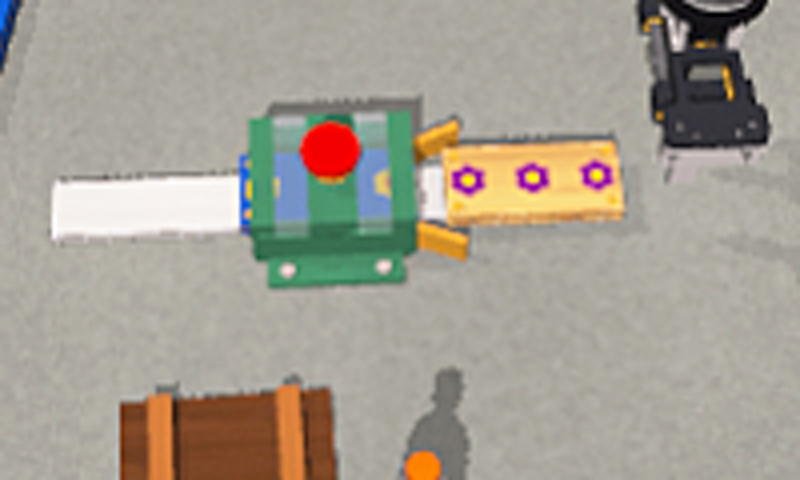

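Request:
play_rows(
  deltas=[
    [[0,1,0,0,0,0,25],[14,0,0,0,0,0,25],[20,0,0,0,0,0,25],[10,0,0,0,0,0,25],[0,0,0,0,0,0,25],[0,0,10,0.002,0,0,25],[0,0,10,0,0,0,25],[0,0,10,0,0,0,25],[0,0,10,0,0,0,25],[0,0,10,0,0,0,25]],
  ],
)

```text
time_s: 11.5
ee_pos: [0.4768, 0.153, -0.0167]
eef_rot: [2.031, 1.57, 0.402]
force: [0.5, 2.0, 1.6]
grip_width: 0.0246
```

```bash
python3 - <<'E'
from h import *
p=pr(0,73); o=ctrl.get_obs(); go([p[0],p[1],-.018],yw); print(inpr(o['ee_pos']))
snap('wrist','wrist9.png');crop('wrist9.png',0,0,640,400,1.25,'w9.png')
snap('scene','scene9.png');crop('scene9.png',230,140,430,260,4,'sc9.png')
E
```

```text
t 11.5 pos [ 0.4768  0.153  -0.0167] F [0.5 2.  1.6] g 0.0246 | tool delta mm [1.300e+00 1.000e-01 1.238e+02] rot [-0.0023 -0.0004 -0.0007]
[1.85710420e-01 1.96801305e+02]
```

View pics/w9.png

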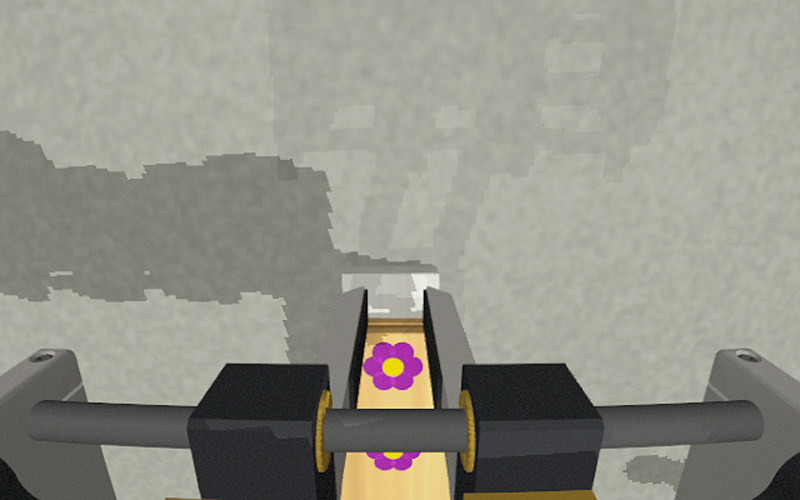

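View pics/sc9.png

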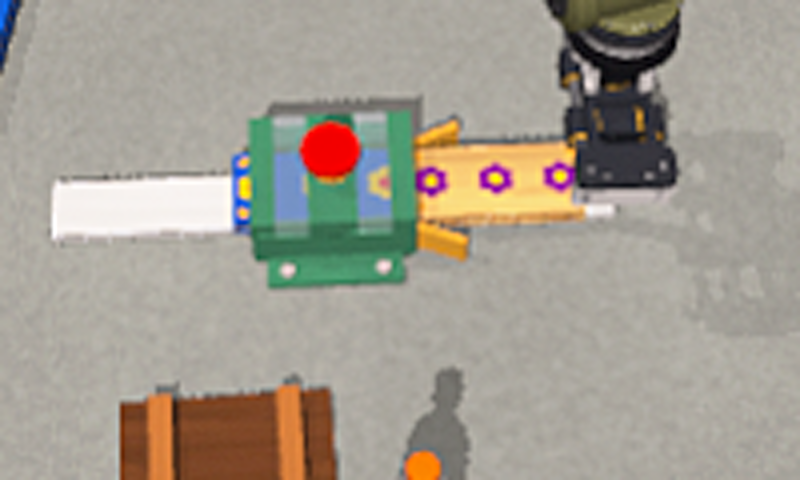

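Request:
play_rows(
  deltas=[
    [[0,0,12,0,0,0,25],[0,0,12,0,0,0,25],[0,0,12,0,0,0,25],[0,0,12,0,0,0,25],[0,0,12,0,0,0,25],[0,0,12,0,0,0,25],[0,0,12,0,0,0,25],[0,0,10,0,0,0,25],[0,0,6,0,0,0,25],[0,0,0,0,0,0,25]],
  ],
)

```text
time_s: 12.6
ee_pos: [0.4708, 0.0532, -0.0172]
eef_rot: [-0.967, 1.57, -2.595]
force: [0.4, 0.1, 0.2]
grip_width: 0.0247
```

```bash
python3 - <<'E'
from h import *
p=pr(0,73); o=ctrl.get_obs(); go([p[0],p[1],-.018],yw); print(inpr(o['ee_pos']))
snap('wrist','wrist10.png');crop('wrist10.png',0,0,640,400,1.25,'w10.png')
snap('scene','scene10.png');crop('scene10.png',230,140,430,260,4,'sc10.png')
E
```

```text
t 12.6 pos [ 0.4708  0.0532 -0.0172] F [0.4 0.1 0.2] g 0.0247 | tool delta mm [ 0.8  0.4 23.9] rot [-0.0028  0.0003  0.0004]
[-0.37258487 96.85977566]
```

View pics/sc10.png

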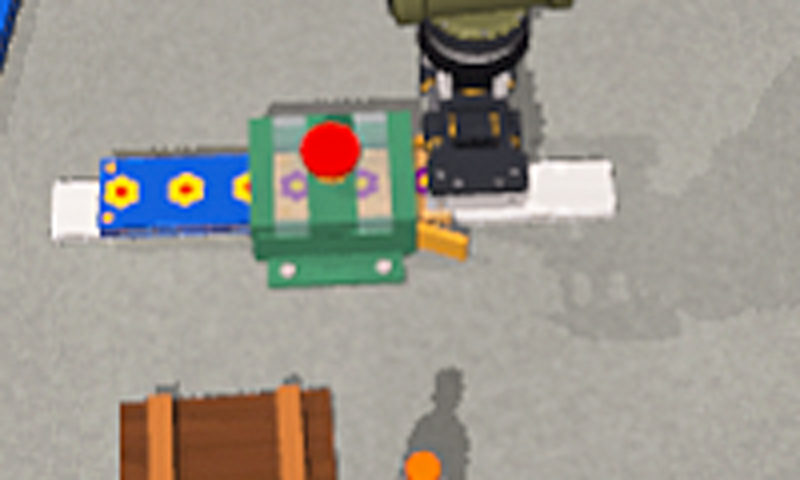

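View pics/w10.png

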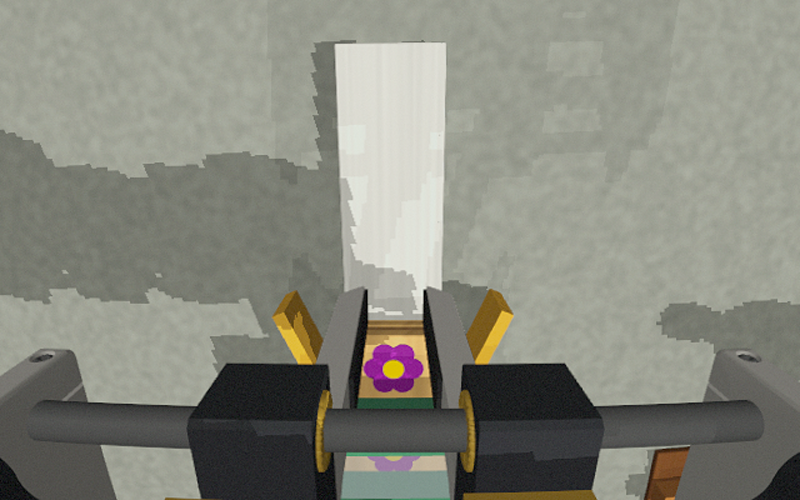

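```bash
python3 - <<'E'
from h import *
w=load('wrist10')
P=p2w(w,np.array([(335,43),(446,43)])/1.25,.012); print('bed end',[inpr(p).round(1) for p in P])
for yy in (320,327,333):
  print(yy,[[inpr(p).round(1).tolist() for p in p2w(w,[(397/1.25,yy/1.25)],z)] for z in (.028,.012)])
print('roof?',[inpr(p).round(1).tolist() for p in p2w(w,np.array([(397,397),(397,410)])/1.25,.052)])
crop('wrist10.png',270,225,370,370,5.5,'w10b.png')
crop('scene10.png',245,165,315,205,11,'sc10b.png')
E
```

```text
bed end [array([-23.8, 209.4]), array([ 21.3, 209.2])]
320 [[[1.2, 94.0]], [[1.2, 86.0]]]
327 [[[1.2, 90.6]], [[1.2, 82.3]]]
333 [[[1.2, 87.6]], [[1.2, 79.0]]]
roof? [[1.1, 71.5], [1.1, 65.2]]
```

View pics/w10b.png

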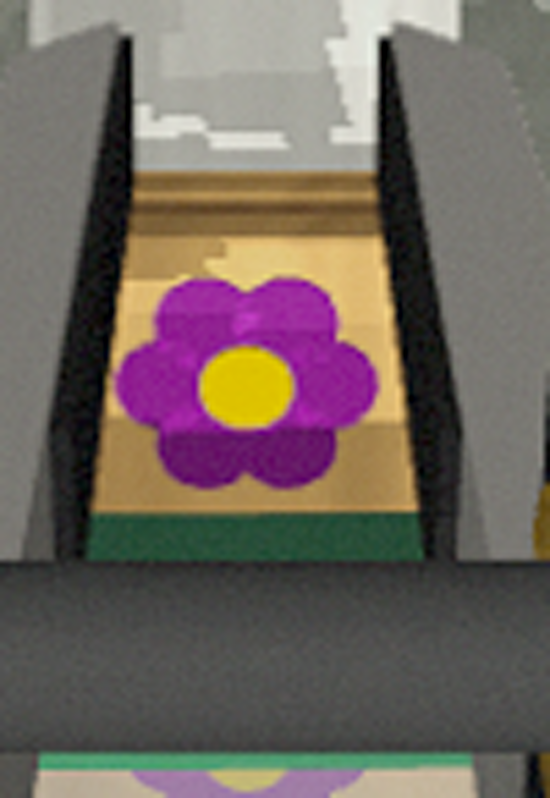

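View pics/sc10b.png

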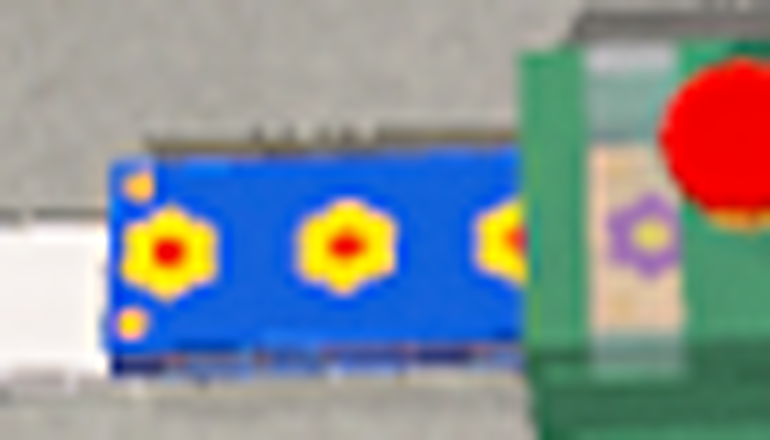

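```bash
python3 - <<'E'
from h import *
w=load('wrist10'); s=load('scene10')
r=lambda x,y:(270+x/5.5,225+y/5.5)
for n,u,z in [('lintel bottom',r(250,513),.036),('roof far edge?',r(250,753),.052),('roof strip',r(250,768),.052),('tail bot',r(250,172),.012),('tail top',r(250,235),.028)]:
  print(n,inpr(p2w(w,[u],z)[0]).round(1))
q=lambda x,y:(245+x/11,165+y/11)
f=[inpr(p).round(1).tolist() for p in p2w(s,[q(110,160),q(110,352)],.028)];print('fin front',f)
f=[inpr(p).round(1).tolist() for p in p2w(s,[(243,185.5),(243,199.5),(383.3,180),(384,193.5)],.012)];print('bed ends scene',f)
E
```

```text
lintel bottom [-0.1 59.4]
roof far edge? [-0.1 43.4]
roof strip [-0.1 41.6]
tail bot [-0.1 85.8]
tail top [-0.  86.8]
fin front [[-29.0, -169.1], [32.0, -166.9]]
bed ends scene [[-19.8, -207.1], [29.3, -204.7], [-20.3, 216.1], [27.4, 213.0]]
```

Request:
play_rows(
  deltas=[
    [[0,0,4,0,0,0,25],[0,0,6,0,0,0,25],[0,0,6,0,0,0,25],[0,0,3,0,0,0,25],[0,0,0,0,0,0,25],[0,0,0,0,0,0,25]],
  ],
)

```text
time_s: 13.3
ee_pos: [0.4699, 0.035, -0.017]
eef_rot: [0.228, 1.571, -1.4]
force: [-0.4, -0.1, -0.1]
grip_width: 0.0249
```

```bash
python3 - <<'E'
from h import *
o=ctrl.get_obs(); print(inpr(o['ee_pos']),o['force'])
snap('wrist','wrist11.png');crop('wrist11.png',270,225,370,370,5.5,'w11b.png')
E
```

```text
[-0.26591629 78.56018655] [-0.40251604 -0.11586224 -0.13815325]
```

View pics/w11b.png

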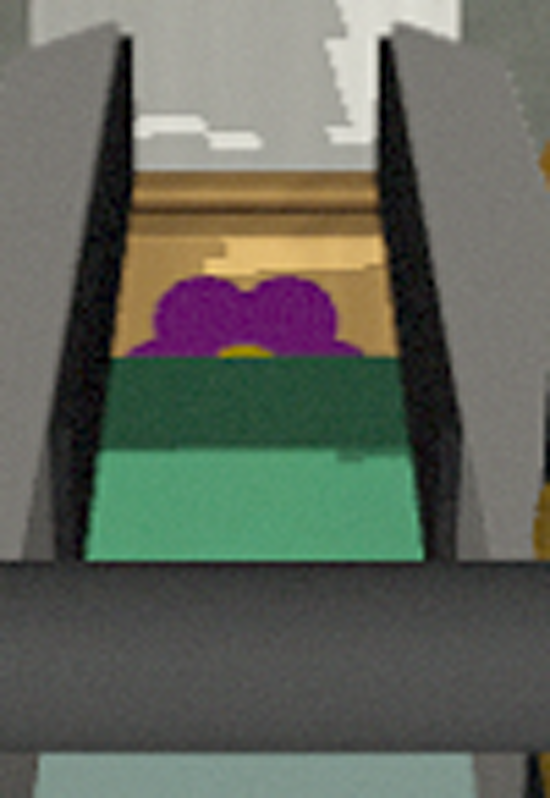

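```bash
python3 - <<'E'
from h import *
w=load('wrist11')
r=lambda x,y:(270+x/5.5,225+y/5.5)
for n,u,z in [('lintel bottom',r(250,357),.036),('roof edge',r(250,450),.052),('tail bot',r(250,172),.012),('tail top',r(250,235.5),.028)]:
  print(n,inpr(p2w(w,[u],z)[0]).round(1))
E
```

```text
lintel bottom [ 0.1 59.2]
roof edge [ 0.1 59.5]
tail bot [ 0.1 67.4]
tail top [ 0.1 68.3]
```

Request:
play_rows(
  deltas=[
    [[0,0,2,0,0,0,25],[0,0,1.5,0,0,0,25],[0,0,0,0,0,0,25],[0,0,0,0,0,0,25]],
  ],
)

```text
time_s: 13.75
ee_pos: [0.4696, 0.0315, -0.0171]
eef_rot: [-0.711, 1.571, -2.339]
force: [0.2, -0.0, 0.4]
grip_width: 0.0253
```

```bash
python3 - <<'E'
from h import *
o=ctrl.get_obs(); print(inpr(o['ee_pos']),o['force'])
snap('wrist','wrist12.png');crop('wrist12.png',270,225,370,370,5.5,'w12b.png')
snap('scene','scene12.png');crop('scene12.png',240,160,350,220,7,'sc12.png')
E
```

```text
[-0.33387053 75.09988732] [ 0.20995778 -0.02795526  0.38497875]
```

View pics/w12b.png

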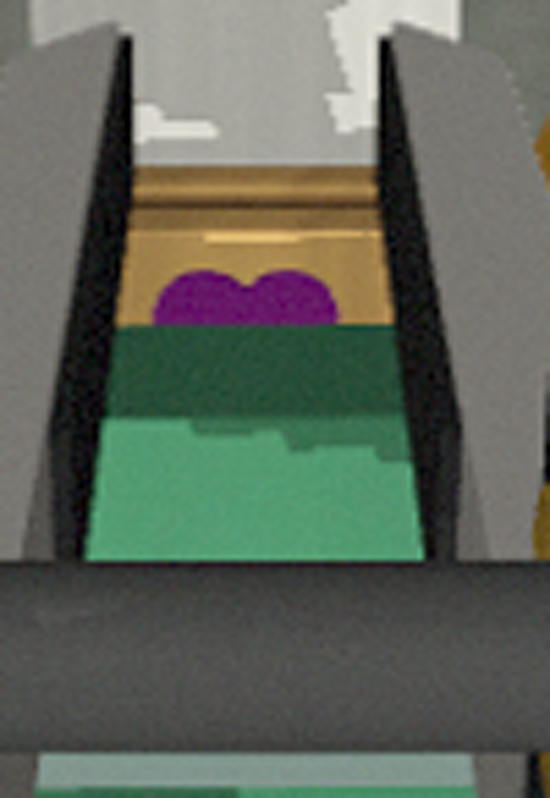

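View pics/sc12.png

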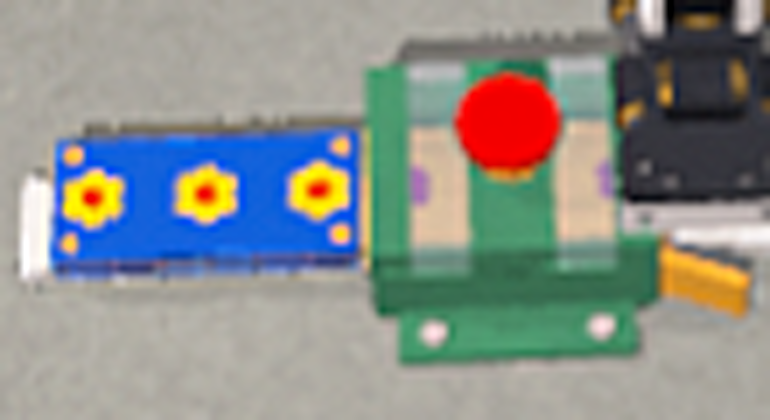

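```bash
python3 - <<'E'
from h import *
w=load('wrist12')
r=lambda x,y:(270+x/5.5,225+y/5.5)
for n,u,z in [('lintel bottom',r(250,325),.036),('roof edge',r(250,417),.052),('tail bot',r(250,165),.012),('tail top',r(250,229),.028)]:
  print(n,inpr(p2w(w,[u],z)[0]).round(1))
o=ctrl.get_obs()
p=pr(0,0);go([p[0],p[1],.06],yw)
E
```

```text
lintel bottom [ 0.  59.4]
roof edge [ 0.1 59.5]
tail bot [ 0.  64.9]
tail top [ 0.  65.6]
t 13.85 pos [ 0.4696  0.0315 -0.0171] F [ 0.2  0.4 -0.5] g 0.0252 | tool delta mm [-77.1   0.5  75.1] rot [-0.002   0.0001  0.0001]
```

Request:
play_rows(
  deltas=[
    [[0,0,0.8,0,0,0,25],[0,0,0,0,0,0,25],[0,0,0,0,0,0,25],[0,0,-8,0,0,0,25],[-20,0,-4,0,0,0,0],[-35,0,0,0,0,0,0],[-30,0,0,0,0,0,0],[-10,0,0,0,0,0,0],[0,0,0,0,0,0,0],[0,0,0,0,0,0,0]],
  ],
)

```text
time_s: 14.85
ee_pos: [0.4697, 0.0429, 0.0768]
eef_rot: [-1.475, 1.569, -3.103]
force: [0.4, -0.4, -0.5]
grip_width: 0.0003
```

```bash
python3 - <<'E'
from h import *
o=ctrl.get_obs(); print(inpr(o['ee_pos']))
p=pr(0,0);go([p[0],p[1],.06],yw)
snap('wrist','wrist13.png');crop('wrist13.png',0,0,640,400,1.25,'w13.png')
crop('wrist13.png',270,130,370,330,3,'w13b.png')
E
```

```text
[-0.86895512 86.48752144]
t 14.85 pos [0.4697 0.0429 0.0768] F [ 0.4 -0.4 -0.5] g 0.0003 | tool delta mm [16.8  1.1 86.5] rot [-0.0019  0.0001  0.0014]
```

View pics/w13.png

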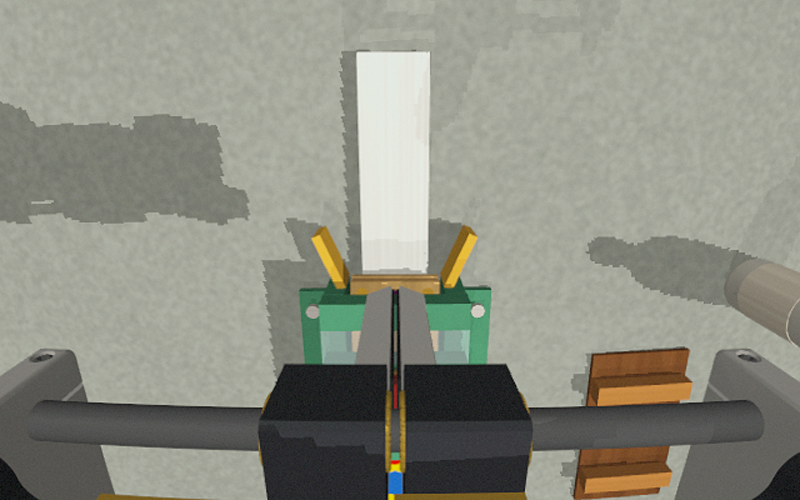

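Request:
play_rows(
  deltas=[
    [[0,0,30,0,0,0,0],[0,1,40,0,0,0,0],[0,0,40,0,0,0,0],[0,0,40,0,0,0,0],[0,0,40,0,0,0,0],[0,0,20,0,0,0,0],[0,0,0,0,0,0,0],[0,0,0,0,0,0,0]],
  ],
)

```text
time_s: 15.7
ee_pos: [0.4588, -0.1665, 0.0768]
eef_rot: [-2.0, 1.569, 2.654]
force: [0.1, 0.2, 0.3]
grip_width: 0.0004
```

```bash
python3 - <<'E'
from h import *
o=ctrl.get_obs(); print(inpr(o['ee_pos']))
p=pr(0,0);go([p[0],p[1],.06],yw)
snap('wrist','wrist14.png');crop('wrist14.png',220,40,420,240,3,'w14.png')
E
```

```text
[  -0.25702725 -123.19034639]
t 15.7 pos [ 0.4588 -0.1665  0.0768] F [0.1 0.2 0.3] g 0.0004 | tool delta mm [ 1.690e+01 -1.000e-01 -1.232e+02] rot [-0.0029 -0.0009  0.0019]
```

View pics/w14.png

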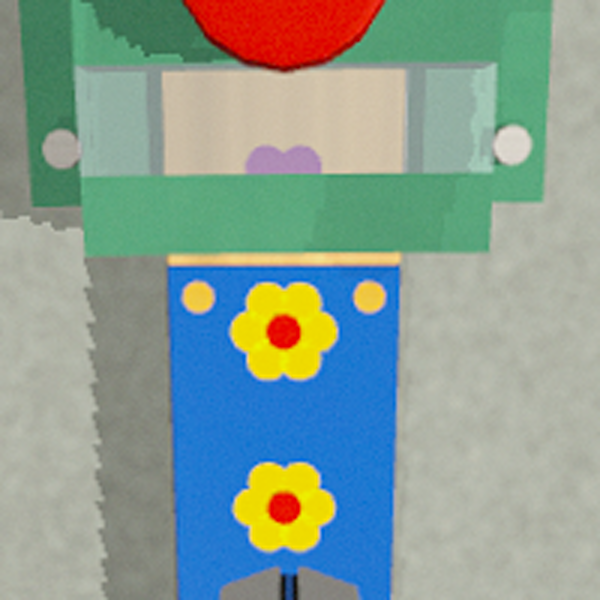

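```bash
python3 - <<'E'
from h import *
w=load('wrist14')
r=lambda x,y:(220+x/3,40+y/3)
for n,u,z in [('seam L',r(168,266),.028),('seam R',r(400,266),.028),('roof edge',r(285,254),.052),('roof L',r(85,256),.052),('roof R',r(490,251),.052),('knob bottom',r(284,70),.080),('fin L low',r(177,590),.028),('fin R low',r(392,590),.028)]:
  print(n,inpr(p2w(w,[u],z)[0]).round(1))
E
```

```text
seam L [-30.2 -65.4]
seam R [ 29.1 -65.6]
roof edge [ -0.2 -60.6]
roof L [-46.7 -60.8]
roof R [ 47.4 -59.9]
knob bottom [ -0.1 -22.6]
fin L low [ -30.8 -154.9]
fin R low [  29.3 -155. ]
```

Request:
play_rows(
  deltas=[
    [[0,0,-22,0,0,0,0],[0,0,-40,0,0,0,0],[0,0,-40,0,0,0,0],[0,0,-20,0,0,0,0],[10,0,0,0,0,0,0],[14,0,0,0,0,0,0],[0,0,0,0,0,0,0],[0,0,0,0,0,0,0]],
  ],
)

```text
time_s: 16.55
ee_pos: [0.466, -0.0453, 0.0537]
eef_rot: [-1.621, 1.57, 3.034]
force: [0.3, -0.4, -0.2]
grip_width: 0.0006
```

Request:
play_rows(
  deltas=[
    [[2,0,0,0,0,0,0],[2,0,0,0,0,0,0],[0,0,0,0,0,0,0]],
  ],
)

```text
time_s: 16.85
ee_pos: [0.4662, -0.0453, 0.0499]
eef_rot: [1.427, 1.571, -0.201]
force: [-0.5, -0.4, 0.2]
grip_width: 0.0003
```

Request:
play_rows(
  deltas=[
    [[2,0,0,0,0,0,0],[2,0,0,0,0,0,0],[0,0,0,0,0,0,0]],
  ],
)

```text
time_s: 17.15
ee_pos: [0.4661, -0.0451, 0.0457]
eef_rot: [-1.673, 1.57, 2.983]
force: [0.4, 1.1, 0.0]
grip_width: 0.0004
```

```bash
python3 - <<'E'
from h import *
o=ctrl.get_obs(); print(inpr(o['ee_pos']),o['ee_pos'],o['force'])
snap('side','side15.png');crop('side15.png',230,160,390,320,4,'s15.png')
E
```

```text
[ 0.39285652 -1.5986888 ] [ 0.46610438 -0.04511787  0.04567225] [0.38639228 1.07380935 0.00227843]
```

View pics/s15.png

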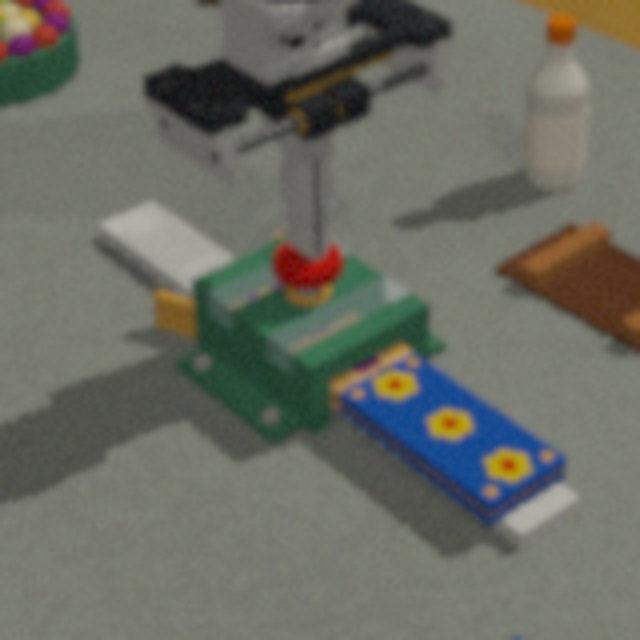

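Nearly on the knob. Continuing down in small steps.

Request:
play_rows(
  deltas=[
    [[1.5,0,0,0,0,0,0],[1.5,0,0,0,0,0,0],[0,0,0,0,0,0,0]],
  ],
)

```text
time_s: 17.5
ee_pos: [0.4663, -0.0452, 0.0429]
eef_rot: [1.592, 1.571, -0.036]
force: [0.2, -0.5, 0.4]
grip_width: 0.0006
```

Request:
play_rows(
  deltas=[
    [[1.5,0,0,0,0,0,0],[1.5,0,0,0,0,0,0],[0,0,0,0,0,0,0]],
  ],
)

```text
time_s: 17.8
ee_pos: [0.4663, -0.0451, 0.0398]
eef_rot: [2.727, 1.571, 1.099]
force: [0.1, 0.2, -0.2]
grip_width: 0.0007
```

Request:
play_rows(
  deltas=[
    [[1.5,0,0,0,0,0,0],[1.5,0,0,0,0,0,0],[0,0,0,0,0,0,0]],
  ],
)

```text
time_s: 18.1
ee_pos: [0.4662, -0.0451, 0.0367]
eef_rot: [-1.601, 1.571, 3.054]
force: [-0.2, -0.9, -0.4]
grip_width: 0.0005
```

Request:
play_rows(
  deltas=[
    [[1,0,0,0,0,0,0],[1.5,0,0,0,0,0,0]],
  ],
)

```text
time_s: 18.3
ee_pos: [0.4664, -0.0452, 0.0359]
eef_rot: [1.179, 1.571, -0.448]
force: [-17.9, 3.5, 44.9]
grip_width: 0.0003
```

```bash
python3 - <<'E'
from h import *
o=ctrl.get_obs(); print(inpr(o['ee_pos']),o['ee_pos'],o['force'])
snap('side','side16.png');crop('side16.png',230,160,390,320,4,'s16.png')
E
```

```text
[ 0.7282843  -1.62250839] [ 0.46643799 -0.04516009  0.03591973] [-17.88344169   3.5124122   44.93941741]
```

View pics/s16.png

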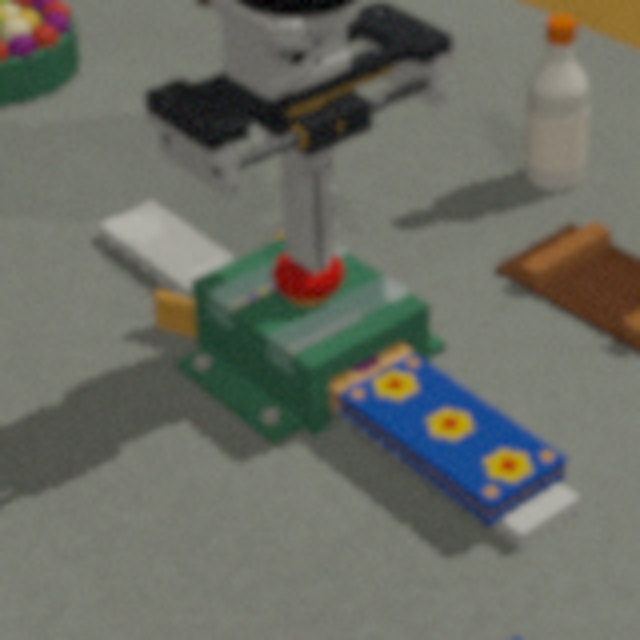

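Request:
play_rows(
  deltas=[
    [[-8,0,0,0,0,0,0],[-25,0,0,0,0,0,0],[-10,0,20,0,0,0,94],[0,0,40,0,0,0,94],[0,-1,40,0,0,0,94],[0,0,28,0,0,0,94],[0,0,0,0,0,0,94],[0,0,0,0,0,0,94]],
  ],
)

```text
time_s: 19.15
ee_pos: [0.4577, -0.173, 0.0772]
eef_rot: [-2.145, 1.57, 2.509]
force: [-0.8, 0.8, -0.5]
grip_width: 0.0452
```

```bash
python3 - <<'E'
from h import *
o=ctrl.get_obs(); print(inpr(o['ee_pos']))
p=pr(-.7,-130.5);go([p[0],p[1],-.024],yw)
snap('wrist','wrist17.png');crop('wrist17.png',0,0,640,400,1.25,'w17.png')
E
```

```text
[  -0.95116043 -129.73793631]
t 19.15 pos [ 0.4577 -0.173   0.0772] F [-0.8  0.8 -0.5] g 0.0452 | tool delta mm [101.2   0.3   0.8] rot [-0.0032 -0.0003  0.0005]
```

View pics/w17.png

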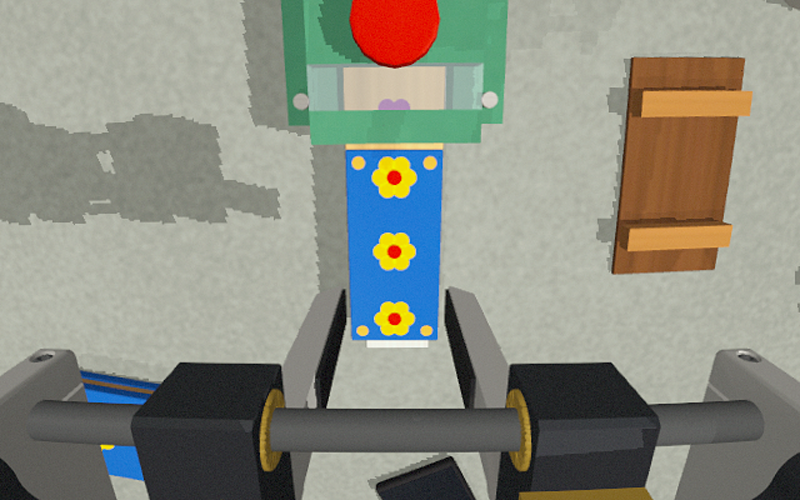

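```bash
python3 - <<'E'
from h import *
w=load('wrist17');s=load('scene0')
c=np.array([(632,57),(745,58),(715,270),(613,273)])/1.25
P=p2w(w,c,.004);print('rack',P[:,:2].round(4).tolist(),P.mean(0).round(4))
a=(P[0]+P[1]-P[2]-P[3])/2;print('yaw',-np.arctan2(a[0],a[1]),np.linalg.norm(a))
Q=p2w(w,np.array([(642,90),(751,92),(730,223),(628,227)])/1.25,.016);print('slat tops far edges',Q[:,:2].round(4).tolist(),Q.mean(0).round(4))
print('decoy',p2w(s,[(238,122),(210,121),(200,166),(230,172)],.02).round(3).tolist())
print('new tail',inpr(p2w(w,[(394/1.25,144/1.25)],.052)[0]),[inpr(p) for p in p2w(w,[(394/1.25,150/1.25),(394/1.25,340/1.25)],.028)])
crop('wrist17.png',480,30,610,230,3,'w17r.png')
E
```

```text
rack [[0.6185, -0.0587], [0.6986, -0.0602], [0.6969, -0.2099], [0.6167, -0.2071]] [ 0.6577 -0.134   0.004 ]
yaw -0.012003388488287567 0.14902842143731124
slat tops far edges [[0.62, -0.08], [0.6957, -0.0827], [0.693, -0.1704], [0.618, -0.1693]] [ 0.6567 -0.1256  0.016 ]
decoy [[0.19, -0.264, 0.02], [0.176, -0.356, 0.02], [0.355, -0.381, 0.02], [0.387, -0.288, 0.02]]
new tail [ -0.6770966  -60.75945582] [array([ -0.76393093, -65.62408636]), array([  -1.23193207, -194.90477225])]
```

View pics/w17r.png

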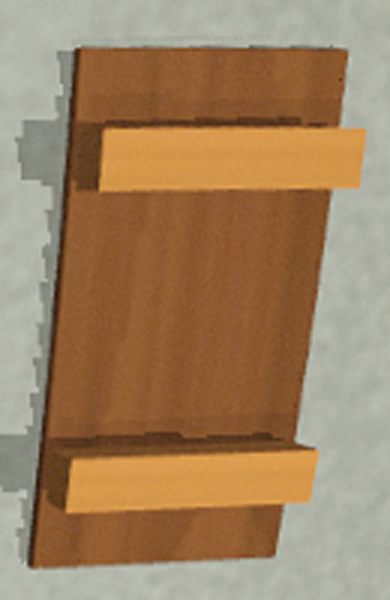

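Request:
play_rows(
  deltas=[
    [[20,0,0,0,0,0,94],[20,0,0,0,0,0,94],[0,0,0,0,0,0,94],[0,0,1,0,0,0,94],[0,0,0,0,0,0,94]],
  ],
)

```text
time_s: 19.7
ee_pos: [0.4585, -0.1738, 0.0385]
eef_rot: [1.203, 1.569, -0.424]
force: [0.9, 1.3, -0.0]
grip_width: 0.0893
```

Request:
play_rows(
  deltas=[
    [[20,0,0,0,0,0,94],[25,0,0,0,0,0,94],[12,0,0,0,0,0,94],[5,0,0,0,0,0,94],[0,0,0,0,0,0,45],[0,0,0,0,0,0,45],[0,0,0,0,0,0,45],[0,0,0,0,0,0,45],[0,0,0,0,0,0,45],[0,0,0,0,0,0,45]],
  ],
  grip_force=20,
)

```text
time_s: 20.7
ee_pos: [0.4581, -0.174, -0.0241]
eef_rot: [1.105, 1.57, -0.523]
force: [-1.4, 0.0, 4.8]
grip_width: 0.0595
```

Request:
play_rows(
  deltas=[
    [[0,0,0,0,0,0,45],[0,0,0,0,0,0,45]],
  ],
)

```text
time_s: 20.9
ee_pos: [0.4581, -0.174, -0.0241]
eef_rot: [1.131, 1.57, -0.496]
force: [-2.2, 0.1, 5.7]
grip_width: 0.0598
```

```bash
python3 - <<'E'
from h import *
o=ctrl.get_obs(); print(inpr(o['ee_pos']))
go([.6577,-.1335,.03],-.015)
E
```

```text
[  -0.53526498 -130.70610354]
t 20.9 pos [ 0.4581 -0.174  -0.0241] F [-2.2  0.1  5.7] g 0.0598 | tool delta mm [-54.1 197.  -51.8] rot [-0.042   0.0002 -0.0004]
```

Request:
play_rows(
  deltas=[
    [[-5,0,0,0,0,0,45],[-20,0,0,0,0,0,45],[-25,5,0,0,0,0,45],[-5,30,-8,-0.007,0,0,45],[0,40,-11,-0.009,0,0,45],[0,40,-11,-0.009,0,0,45],[0,40,-11,-0.009,0,0,45],[0,30,-8,-0.006,0,0,45],[0,12,-3,-0.002,0,0,45],[0,0,0,0,0,0,45]],
  ],
)

```text
time_s: 21.9
ee_pos: [0.6574, -0.129, 0.0298]
eef_rot: [-2.024, 1.57, 2.674]
force: [-1.1, -0.6, -1.5]
grip_width: 0.0598
```

```bash
python3 - <<'E'
from h import *
go([.6577,-.1335,-.019],-.015)
snap('wrist','wrist18.png');crop('wrist18.png',0,0,640,400,1.25,'w18.png')
snap('scene','scene18.png');crop('scene18.png',230,150,390,270,5,'sc18.png')
E
```

```text
t 21.9 pos [ 0.6574 -0.129   0.0298] F [-1.1 -0.6 -1.5] g 0.0598 | tool delta mm [48.8  0.3  4.5] rot [ 0.0011 -0.0003  0.0006]
```

View pics/w18.png

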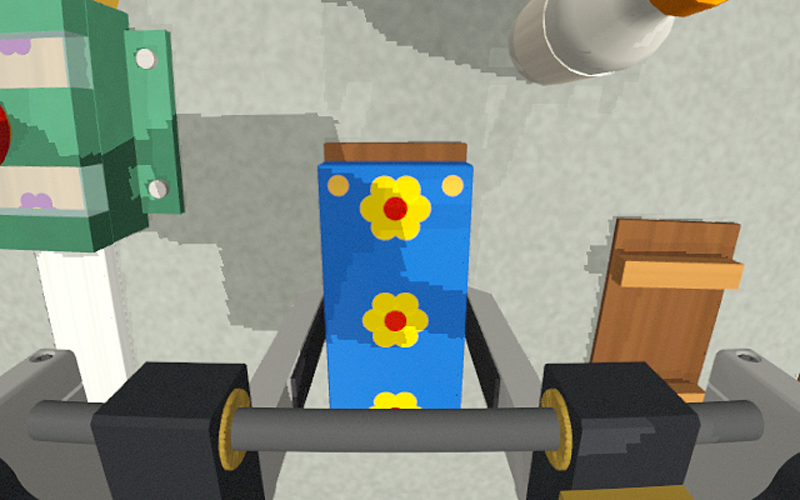

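View pics/sc18.png

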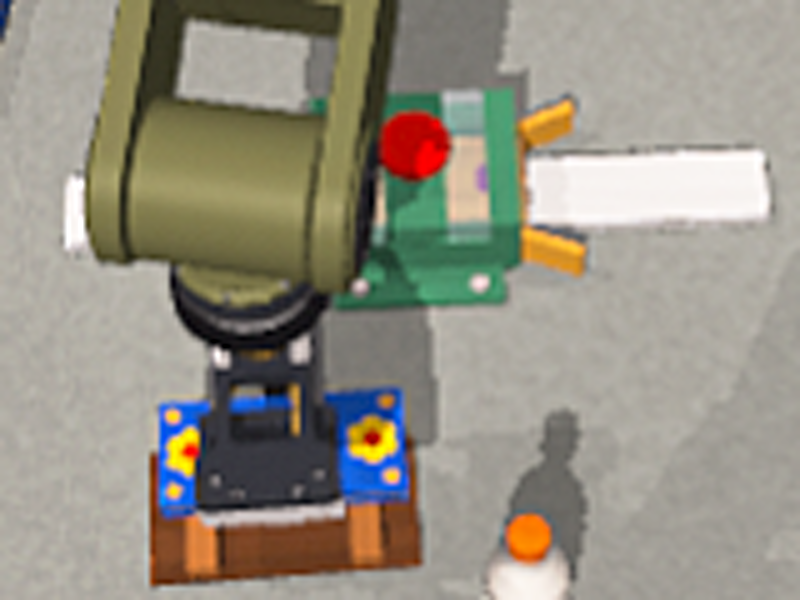

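```bash
python3 - <<'E'
from h import *
w=load('wrist18')
P=p2w(w,np.array([(325,143),(467,143)])/1.25,.004);print(P,P.mean(0))
P=p2w(w,np.array([(319,165),(473,165)])/1.25,.082);print(P,P.mean(0))
E
```

```text
[[ 0.62017613 -0.05890079  0.004     ]
 [ 0.69896651 -0.05996933  0.004     ]] [ 0.65957132 -0.05943506  0.004     ]
[[ 0.63011043 -0.0633132   0.082     ]
 [ 0.68867895 -0.06410567  0.082     ]] [ 0.65939469 -0.06370943  0.082     ]
```

Request:
play_rows(
  deltas=[
    [[15,0,3,0,0,0,45],[18,0,2.2,0,0,0,45],[10,0,0,0,0,0,45],[3,0,0,0,0,0,45],[2,0,0,0,0,0,45],[0,0,0,0,0,0,45]],
  ],
)

```text
time_s: 22.6
ee_pos: [0.6568, -0.1349, -0.0175]
eef_rot: [1.468, 1.571, -0.118]
force: [0.2, 0.3, -2.3]
grip_width: 0.0601
```

Request:
play_rows(
  deltas=[
    [[1,0,0,0,0,0,45],[0,0,0,0,0,0,45]],
  ],
)

```text
time_s: 22.8
ee_pos: [0.6569, -0.1349, -0.0182]
eef_rot: [1.286, 1.57, -0.3]
force: [0.3, 0.9, -0.9]
grip_width: 0.0599
```

```bash
python3 - <<'E'
from h import *
go([.6577,-.1335,-.0201],-.015)
snap('wrist','wrist19.png');crop('wrist19.png',200,80,440,330,2.4,'w19.png')
E
```

```text
t 22.8 pos [ 0.6569 -0.1349 -0.0182] F [ 0.3  0.9 -0.9] g 0.0599 | tool delta mm [ 1.9  0.8 -1.4] rot [ 0.0002  0.0002 -0.0005]
```

View pics/w19.png

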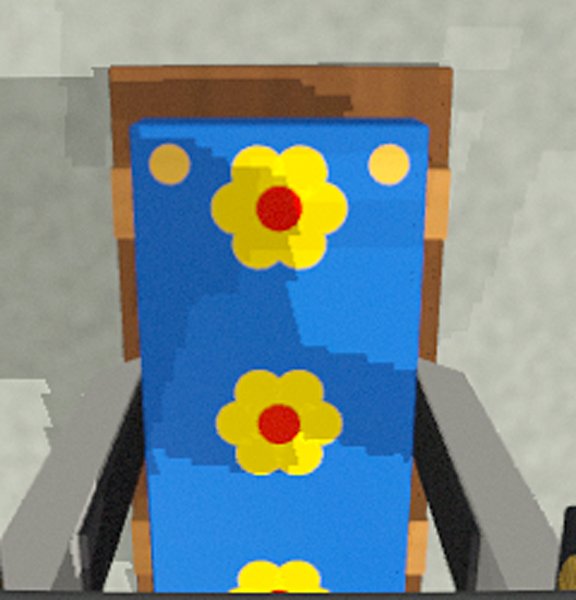

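```bash
python3 - <<'E'
from h import *
w=load('wrist19')
f=lambda a:np.array(a)/2.4+[200,80]
P=p2w(w,f([(110,67),(453,67)]),.004);print(P.mean(0),P[1]-P[0])
for z in (.033,.034):
  P=p2w(w,f([(130,121),(428,122)]),z);print(P.mean(0),P[1]-P[0])
P=p2w(w,f([(113,169),(449,169)]),.016);print('slat edge',P, P.mean(0))
P=p2w(w,f([(133,522),(427,522)]),.016);print('slat2 edge',P, P.mean(0))
E
```

```text
[ 0.65938446 -0.05939144  0.004     ] [ 0.07910102 -0.00115485  0.        ]
[ 0.65863307 -0.06907889  0.033     ] [ 0.05931983 -0.00107138  0.        ]
[ 0.65863324 -0.06898193  0.034     ] [ 0.05895829 -0.00106485  0.        ]
slat edge [[ 0.62143306 -0.08066914  0.016     ]
 [ 0.69641266 -0.08177177  0.016     ]] [ 0.65892286 -0.08122045  0.016     ]
slat2 edge [[ 0.61988741 -0.17098101  0.016     ]
 [ 0.69496517 -0.17210597  0.016     ]] [ 0.65742629 -0.17154349  0.016     ]
```

Request:
play_rows(
  deltas=[
    [[0,0.7,0,0,0,0,45],[1,0,0,0,0,0,45],[0.8,0,0,0,0,0,45],[0,0,0,0,0,0,45]],
  ],
)

```text
time_s: 23.25
ee_pos: [0.6576, -0.135, -0.02]
eef_rot: [1.41, 1.57, -0.176]
force: [-0.9, 0.6, 2.9]
grip_width: 0.0593
```

Request:
play_rows(
  deltas=[
    [[0.6,0,0,0,0,0,45],[0,0,0,0,0,0,45]],
  ],
)

```text
time_s: 23.45
ee_pos: [0.6575, -0.135, -0.0201]
eef_rot: [1.431, 1.57, -0.155]
force: [-4.2, 1.6, 8.1]
grip_width: 0.0598
```

Request:
play_rows(
  deltas=[
    [[-0.4,0,0,0,0,0,45],[0,0,0,0,0,0,66],[0,0,0,0,0,0,80],[0,0,0,0,0,0,90],[0,0,0,0,0,0,90],[-10,0,0,0,0,0,90],[-30,0,0,0,0,0,90],[-40,0,0,0,0,0,90],[-40,0,30,0,0,0,90],[-20,0,40,0,0,0,90]],
  ],
)

```text
time_s: 24.45
ee_pos: [0.6577, -0.2047, 0.1249]
eef_rot: [1.256, 1.565, -0.327]
force: [0.7, -0.3, 0.4]
grip_width: 0.0902
```

Request:
play_rows(
  deltas=[
    [[0,0,40,0,0,0,90],[0,0,20,0,0,0,90],[0,0,0,0,0,0,90],[0,0,0,0,0,0,90]],
  ],
)

```text
time_s: 24.85
ee_pos: [0.6554, -0.2642, 0.1191]
eef_rot: [-2.258, 1.57, 2.439]
force: [-0.4, -1.1, 0.1]
grip_width: 0.0901
```

```bash
python3 - <<'E'
from h import *
go([.6577,-.1335,-.0201],-.015)
snap('wrist','wrist20.png');crop('wrist20.png',0,0,640,400,1.25,'w20.png')
snap('scene','scene20.png');snap('side','side20.png')
E
```

```text
t 24.85 pos [ 0.6554 -0.2642  0.1191] F [-0.4 -1.1  0.1] g 0.0901 | tool delta mm [ 139.2    0.5 -130.7] rot [-0.0001 -0.0006  0.0007]
```

View pics/w20.png

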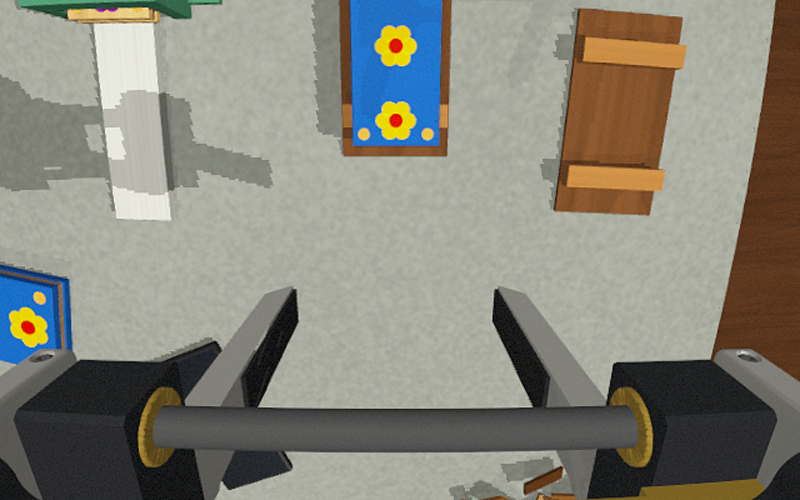

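View pics/scene20.png

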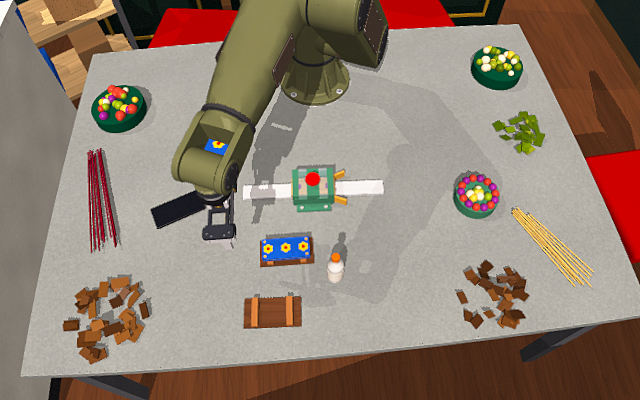

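View pics/side20.png

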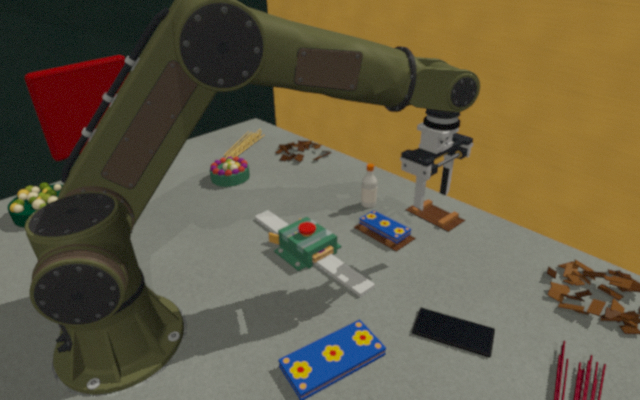

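Request:
play_rows(
  deltas=[
    [[0,-30,-10,0,0,0,90],[0,-40,-20,0,0,0,90],[0,-40,-20,0,0,0,90],[0,-40,-20,0,0,0,90],[0,-40,-10,0,0,0,90],[0,0,0,0,0,0,90],[0,0,0,0,0,0,90]],
  ],
)

```text
time_s: 25.7
ee_pos: [0.467, -0.1815, 0.1203]
eef_rot: [1.178, 1.569, -0.407]
force: [0.7, -0.5, 0.2]
grip_width: 0.0904
```

```bash
python3 - <<'E'
from h import *
snap('wrist','wrist21.png');crop('wrist21.png',200,0,600,240,2,'w21.png')
snap('side','side21.png');crop('side21.png',260,190,420,280,5,'s21.png')
s=load('side21')
for z in (.068,.072,.076,.08): print(z,((w2p(s,[[pr(0,0)[0],pr(0,0)[1],z]])-[260,190])*5).round(0))
E
```

```text
0.068 [[231. 182.]]
0.072 [[231. 176.]]
0.076 [[231. 169.]]
0.08 [[231. 162.]]
```

View pics/w21.png

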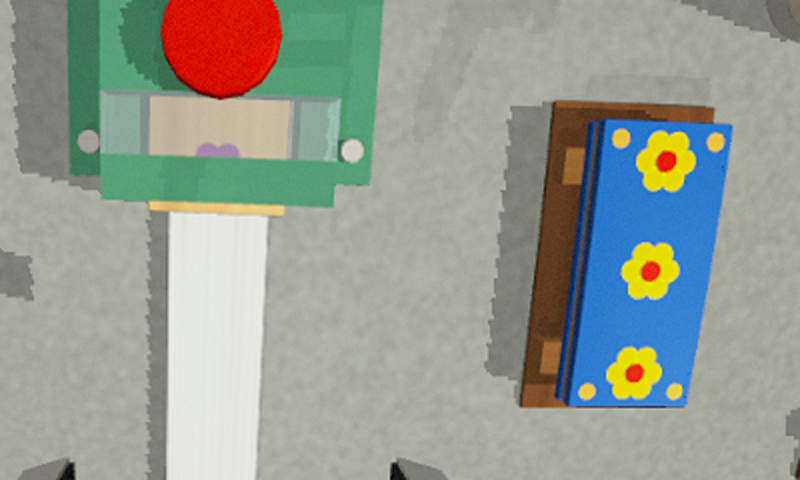

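View pics/s21.png

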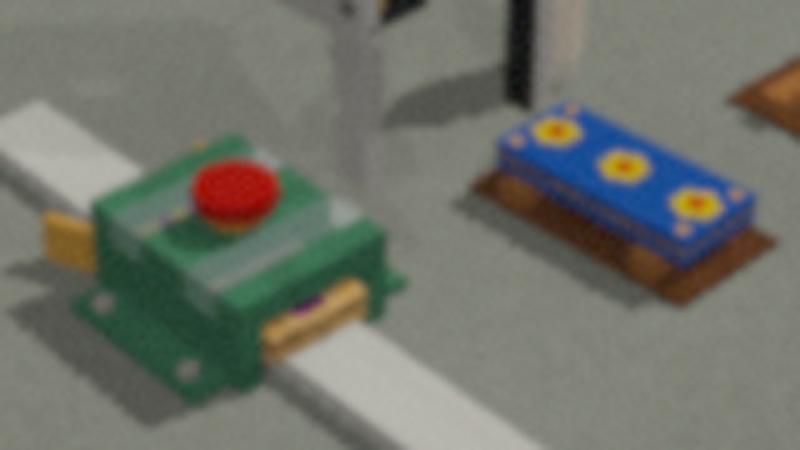

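```bash
python3 - <<'E'
from h import *
w=load('wrist21'); f=lambda a:np.array(a)/2.+[200,0]
P=p2w(w,f([(603,120),(733,125),(686,406),(567,405)]),.032);print(P.mean(0).round(4),np.linalg.norm(P[0]-P[1]),np.linalg.norm(P[1]-P[2])); a=P[0]+P[1]-P[2]-P[3];print(-np.arctan2(a[0],a[1]))
P=p2w(w,f([(556,101),(714,107),(520,407)]),.004);print('rack',P.round(4).tolist(),'ctr',((P[1]+P[2])/2).round(4))
print([inpr(p) for p in p2w(w,f([(217,205)]),.052)],[inpr(p) for p in p2w(w,f([(217,214)]),.028)],[inpr(p) for p in p2w(w,f([(221,97)]),.072)])
E
```

```text
[ 0.6579 -0.1346  0.032 ] 0.060297676908711885 0.12905608228010187
-0.01271012578453301
rack [[0.6197, -0.0592, 0.004], [0.6981, -0.0601, 0.004], [0.6165, -0.208, 0.004]] ctr [ 0.6573 -0.134   0.004 ]
[array([  0.27948162, -61.31145132])] [array([-4.35748292e-02, -6.56208497e+01])] [array([  0.73032314, -22.62168548])]
```

```bash
python3 -c "
from station import hand_in
print(hand_in())"
```

```text
the job is handed in; nothing more can be done
None
```

The job is done and handed in at about 26 s of the 61 s allowed.

- **New pack:** I laid it on the bed at the guided end and pushed it through. At the exit it stuck out about 5 mm before the press; a later, coarser reading gave about 4.3 mm. At the entry I read 5.8 mm, pushed 0.8 mm further, and did not measure again.
- **Head:** I pressed the knob down until the wrist sensor read about 45 N vertically (48 N in total). The pictures show the knob about 8 mm lower, so the head is on the pack. The press was with the fingertips; the sensor does not show contact force on the gripper's body separately.
- **Finished pack:** It now lies lengthwise on the rack nearer the robot. It is within about 1 mm of the rack's centre and within about 0.5° of its direction, and I set it down under light contact before letting go.
- **Bystanders:** The arrangement, glue bottle and phone look unmoved in the last pictures.

**Disagreements:**
- The fingertips are about 36 mm short of the reported TCP. My first two grasps therefore closed above the new pack without moving it, and I corrected for this from the pictures and from where the fingers met the knob.
- The scene camera read about 4 mm off along y compared with the wrist camera, so I used the wrist camera for the final placements.
- The force reading was about 5 N vertically while I gripped the finished pack on the bed. I did not find the cause, and the lift went normally.

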